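# Load a dead-weight stand and lower the load onto a rubber stopper

### The arm

A 7-joint arm with a two-finger parallel gripper is mounted at the origin on a cart in front of the work surface, level with it; the furniture and walls round the work are solid. World frame = base frame: x ahead of the robot, y to its left, z up, the work surface at z = 0. Lengths are in m, angles in rad, forces in N, time in s.
With the tool pointing down it reaches from about 0.35 to 0.9 m from the base axis. Payload 7.2 kg.
Tool frame: the origin (TCP) lies at the very end of the fingers, on their centre line; the grasp point (between the pads) lies 19 mm behind it; z points along the fingers, y is the direction in which the jaws open and shut (so a half turn about z gives the same grasp; the last joint's range is limited). The gripper opens to 85 mm and grips with 20 to 120 N. Pads are 22 mm wide; open, the fingers measure 114 mm over their backs; the gripper's body (76 mm by 85 mm) begins 54 mm behind the grasp point. The pads swing forward as they close: fully open they stand 13 mm farther back than shut.
Start: joints at [-1.184, 0.411, -0.013, 1.596, 0.006, 1.134, -0.082], TCP at [0.275, 0.561, 0.231] pointing down, gripper open.
Joint ranges: [-2.95, 2.95], [-0.29, 1.99], [-1.47, 1.44], [0.14, 2.54], [-1.03, 4.17], [0.13, 1.85], [-2.86, 2.86]. Speed limits (rad/s): [2.39, 2.39, 3.01, 3.01, 3.14, 3.14, 3.14].

### API

Orientations are given as a unit quaternion [w, x, y, z].
In Python, from cell import manip gives the robot as it stands. The module is installed in compiled form; this text tells all that it offers.
- The arm moves only by the tool play_rows, never from a script. Its argument "steps" is a list of rows, each an object with "hand": the opening, from 0 (shut) to 1 (fully open); "offset": the shift along the tool's x, y, z normalised to -1 to 1, where 1 is 0.02 m, a list of three; "dr": the turn, a rotation vector about the tool's x, y, z normalised to -1 to 1, where 1 is 8 degrees, a list of three. A call has 1 to 10 rows; each row shifts and turns the commanded pose from where the row before left it, along the tool's axes as they then stand; what a row does not reach is not made up. A row lasts 1/10 s, in which the tool goes at most 50 mm and 8.59 degrees, less where a joint would pass 70% of its speed; a pose out of reach is approached as far as the arm can. A call with a number of a shift or a turn outside -1 to 1 is refused whole. A call with a gripper value outside its range is refused whole. The fingers move at their own pace and stop on an object; "grip_force" is the grip in N (left out, the last holds). Time passes only in rows, so rows that do not move let the fingers close. It gives the time, the measured TCP pose, the force and the opening at its end, in the units of the state.
- manip.sense(): the state, without advancing time (a new reading comes with each control period).
- manip.read_camera(name): name is "side" or "top"; returns the picture (480x640x3 uint8, blue, green, red); there is no depth.
- manip.camera_info(name): a dict with "fx", "fy", "cx", "cy" (pixels), "dist" ([k1, k2, p1, p2, k3] as OpenCV has them; the pictures are not rectified), "world_from_camera" (4x4, takes a point from camera to world coordinates). Camera axes: x right, y up, looking along -z (the intrinsics and any distortion apply to the point x, -y, -z); pixel columns grow to the right and rows downward; lengths in m; the calibration is good to about 2 mm. A picture is of the moment at which its call begins. camera_info takes no time and is no camera call.
- manip.sign_off(): hands the job in, once; it reports no verdict.
The state is a dict: "t": time; "qpos": joint angles; "dq": joint speeds; "effort": joint torques, N m; "tcp_pos": TCP position; "eef_rot": TCP orientation; "wrist_force": force on the tool from outside, world axes, zero at the start; "moment": the same for the moment, N m; "opening": finger opening in m.
Only numpy, scipy, OpenCV 4.12 (cv2) and the standard library are available. Lean on these libraries where they do the work, as an engineer would, in place of code of your own. Each camera call takes 0.05 s, during which the arm holds its last target. There are 200 camera calls.

### The job

Set up the compression test of the rubber stopper. While the stand's load is still raised, slide the larger slotted mass and then the smaller one on top of it sideways onto the stem, so that both lie flat on the load plate with the stem at the end of their slots and the two slots pointing at least a quarter turn apart. Then squeeze the release button in the lever's grip and, keeping it squeezed, swing the lever all the way down to its stop so that the foot rests on the stopper; let go of everything, and leave the timer, beaker and measuring cylinder standing where they are.

Things in the scene. Friction and masses are not known exactly. Their poses are not given: they have to be found in the camera images.
- load_plate (a point): Centre of the upper face of the round load plate (48 mm diameter, 169 mm above the bench while raised), at the top of the stand's steel spindle, which slides up and down. A plain 8 mm stem rises 48 mm from its middle and ends in a 23 mm wide, 9 mm high knob, too wide for a mass's slot. Axes: x to the back of the stand, y to its left, where the lever is, z up. All round the stem it is open.
- big_mass_centre (a point): Centre (half-way up) of the larger slotted mass: a loose bare steel disc, 64 mm diameter, 22 mm thick, about 0.5 kg, lying flat on a low cork-topped wooden board (18 mm high). A 13 mm wide slot runs from its centre (round end, 6.5 mm radius about the centre) out to the rim along the point's +x axis; z is up.
- small_mass_centre (a point): Centre of the smaller slotted mass: the same with 54 mm diameter, 22 mm thick, about 0.35 kg, same slot along +x. It lies on the same board, about 110 mm from the other; which of the two lies left changes.
- big_mass_slot (a point): Point in the larger mass's slot, 25 mm from its centre, half-way up.
- small_mass_slot (a point): Point in the smaller mass's slot, 25 mm from its centre, half-way up.
- lever_pivot (a point): Point on the lever's pivot axis, 115 mm above the bench and 60 mm left of the spindle, in the lever's plane. The pivot axis is the point's x axis, horizontal, pointing to the back of the stand; y points along the lever to its grip, so it shows the lever's slope.
- lever_grip (a point): Centre of the lever's black grip, 185 mm from the pivot along the lever. The grip is a bar 96 mm long, 26 mm high and 24 mm thick (thickness along the pivot axis), the pivot axis being the point's x. With the button out, grip and button together are 33 mm thick, squeezed in 27 mm.
- button_face (a point): Middle of the outer face of the release button: a steel pad 32 mm long (along the lever) and 14 mm high in the front face of the grip (the face away from the column), half-way along the grip. It is pressed along +x of the point, towards the back of the stand, into the grip.
- lever (a joint): Lever angle in rad: 0 as found, 35 degrees above level, grip pointing left; grows as the grip swings down; 0.9 at its lower stop, 17 degrees below level. A pawl locks it both ways in a toothed quadrant (a notch every 0.15 rad) while the button is out; with the button in it turns stiffly (0.7 Nm friction) and stays where left. Stop and last notch coincide.
- release (a joint): Travel of the release button in m: 0 out, 0.006 fully in (8 N, 3 N to start); the pawl is clear of the teeth from about 0.0045. A spring returns it. Pinching grip and button together between two fingers, one on the button, one on the grip's back face, holds it in.
- stopper_top (a point): Centre of the upper face of the red rubber stopper (35 mm wide, 27 mm high), loose, standing centred on the anvil under the spindle's foot; foot 20 mm above it at the start.
- stopper: The rubber stopper; origin at the centre of its underside.
- spindle: The spindle: foot (38 mm), rod, load plate and stem; origin at the centre of the foot's underside, 71 mm above the bench raised, 51 mm with the foot on the stopper. Its load plate sits on a brass sleeve that the lever's pinion lowers by 27 mm per rad; the foot meets the stopper at about 0.75 rad, beyond that the sleeve leaves the plate.
- anvil (a point): Centre of the anvil's upper face, under the spindle axis, 24 mm above the bench. It belongs to the stand: a grey bench stand fixed to the bench, base 215 x 160 x 18 mm, round column (32 mm diameter, 162 mm high) 105 mm behind the spindle, guide arm 46 mm wide and 95 to 135 mm above the bench carrying the spindle.
- timer: Bystander: white bench timer, 66 x 62 x 18 mm, lying in front of the stand; origin at the centre of its underside.
- beaker: Bystander: empty glass beaker, 94 mm wide, 112 mm high, at the back right; origin at the centre of its underside.
- cylinder: Bystander: measuring cylinder, 62 mm foot, 186 mm high, at the back right; origin at the centre of its underside.
Not all that is in view belongs to the job. What is shaped like the part that bears big_mass_centre but turquoise is not meant. What is shaped like the part that bears small_mass_centre but blue is not meant.

How it is judged:
By the outcome, as a careful person would: the job done as asked, in the order asked, and still so for the second after the job is handed in, with the robot touching nothing.
It also fails if it takes over 72 s, if anything falls off the work surface, if the arm or the gripper's body presses on something with over 40 N, if the wrist force passes 120 N, or if a joint passes its speed limit or range.

## Working session

There is one attempt and no reset: what is moved stays moved. The work goes in short steps, Python scripts to look and compute and a tool call to move; the robot and the scene stay as the last step left them, time stands still between calls to the robot, and variables do not carry over. Pictures are saved under pics/ and viewed, about 8 in all and at most 12, crops included, and the job is handed in when it is done.

Besides the shell and the picture viewer there is one more tool, called after "Emit:" as name([rows], argument=value, ...), one row to a line, values as JSON. play_rows: Moves the arm, as the interface text tells. Scaled input: -1 to 1 covers 0.02 m each way for a shift and 8 degrees each way for a turn. Its arguments: {"type":"object","properties":{"steps":{"type":"array"},"grip_force":{"type":"number"}},"required":["steps"]}

```bash
mkdir -p pics; ls; python3 - <<'E'
from cell import manip
import cv2,json,numpy as np
for n in("top","side"):
    im=manip.read_camera(n);cv2.imwrite(f"pics/{n}0.png",im)
    c=manip.camera_info(n);print(n,{k:(np.round(v,3).tolist()) for k,v in c.items()if not isinstance(v,str)})
s=manip.sense();print({k:np.round(v,3).tolist() for k,v in s.items()})
E
```

```text
pics
top {'fx': 603.38, 'fy': 603.38, 'cx': 322.955, 'cy': 235.667, 'dist': [-0.189, 0.0, 0.0, 0.0, 0.0], 'world_from_camera': [[-0.026, 0.977, -0.214, 0.276], [-1.0, -0.027, -0.002, -0.076], [-0.007, 0.214, 0.977, 1.53], [0.0, 0.0, 0.0, 1.0]]}
side {'fx': 623.871, 'fy': 623.871, 'cx': 316.413, 'cy': 237.995, 'dist': [-0.003, 0.0, 0.0, 0.0, 0.0], 'world_from_camera': [[0.998, 0.051, -0.029, 0.529], [-0.055, 0.653, -0.756, -1.141], [-0.019, 0.756, 0.654, 1.092], [0.0, 0.0, 0.0, 1.0]]}
{'t': 0.1, 'qpos': [-1.184, 0.412, -0.013, 1.597, 0.006, 1.134, -0.082], 'dq': [-0.001, -0.0, 0.001, -0.002, -0.001, 0.001, -0.003], 'effort': [0.003, -60.183, 0.684, -30.008, 0.014, 0.006, 0.0], 'tcp_pos': [0.274, 0.561, 0.231], 'eef_rot': [-0.0, 0.225, 0.974, -0.001], 'wrist_force': [0.191, -0.613, 0.347], 'moment': [-0.009, 0.033, -0.039], 'opening': 0.086}
```

View pics/top0.png

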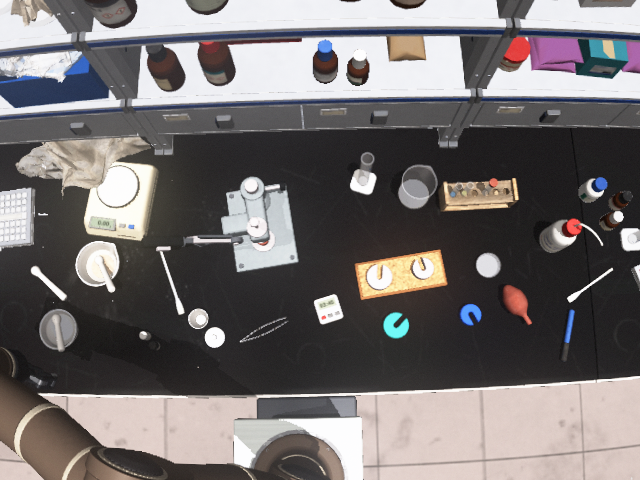

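View pics/side0.png

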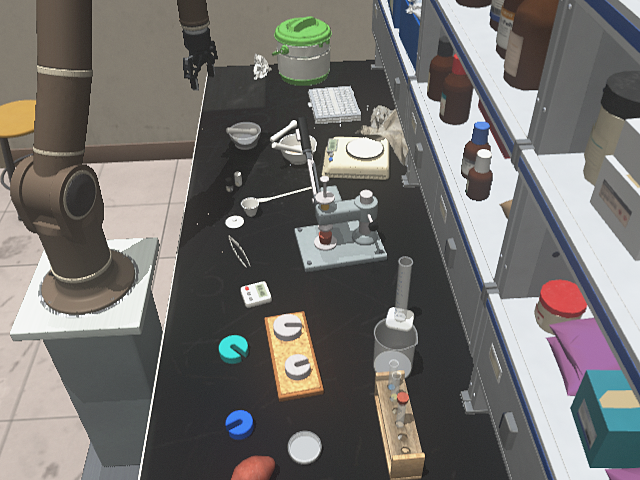

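The candidate discs in the top view are steel at (379,276) and steel at (422,268), both on the cork board, turquoise at (396,325) and blue at (470,315). I choose the two steel ones and check them in a close crop.

```bash
cat > h.py <<'E'
from cell import manip
import cv2,numpy as np
from scipy.spatial.transform import Rotation as R
F=np.diag([1,-1,-1.])
def cam(n):
    c=manip.camera_info(n);T=np.array(c["world_from_camera"])
    K=np.array([[c["fx"],0,c["cx"]],[0,c["fy"],c["cy"]],[0,0,1]]);return K,np.array(c["dist"],float),T
def ray(n,uv):
    K,d,T=cam(n);p=cv2.undistortPoints(np.array(uv,float).reshape(-1,1,2),K,d)[:,0]
    return T[:3,3],np.c_[p[:,0],-p[:,1],-np.ones(len(p))]@T[:3,:3].T
def onz(n,uv,z):
    o,d=ray(n,uv);return o+d*((z-o[2])/d[:,2])[:,None]
def proj(n,P):
    K,d,T=cam(n);P=(np.atleast_2d(P)-T[:3,3])@T[:3,:3]@F
    return cv2.projectPoints(P,np.zeros(3),np.zeros(3),K,d)[0][:,0]
def crop(im,x,y,w,h,s):
    return cv2.resize(im[y:y+h,x:x+w],None,fx=s,fy=s,interpolation=cv2.INTER_CUBIC)
def st():
    s=manip.sense();print({k:np.round(s[k],4).tolist() for k in("t","tcp_pos","eef_rot","wrist_force","opening","qpos")});return s
E
python3 - <<'E'
from h import *
t=cv2.imread("pics/top0.png");s=cv2.imread("pics/side0.png")
a=crop(t,350,240,100,70,4);b=crop(t,150,170,160,112,2.5)
c=crop(s,260,300,80,100,3);d=crop(s,290,110,110,170,1.8)
o=np.zeros((600,800,3),np.uint8)
for im,x,y in((a,0,0),(b,400,0),(c,0,290),(d,400,290)):
    h,w=im.shape[:2];h=min(h,600-y);o[y:y+h,x:x+w]=im[:h]
cv2.imwrite("pics/c0.png",o)
E
```

```text
(no output)
```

View pics/c0.png

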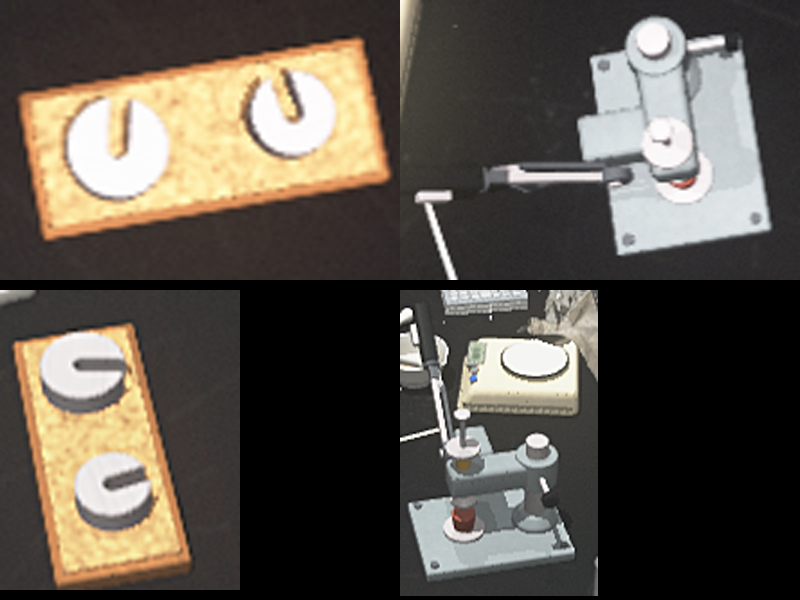

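The crop confirms it: the larger steel disc is on the left at top (379,276) and the smaller on the right at (422,268). Both slots point away from the robot, and the stand's lever points left at about (190,240). Next I measure.

```bash
cat >> h.py <<'E'
from scipy.optimize import least_squares
def disc(n,im,c,r,z,rad,off=0,half=None):
    """fit centre of bright disc at height z; slot angle from mean of mask"""
    u,v=np.meshgrid(np.arange(640),np.arange(480))
    m=(im.min(2)>150)&(np.hypot(u-c[0],v-c[1])<r)
    m=m.astype(np.uint8);k,l,s,_=cv2.connectedComponentsWithStats(m);m=(l==1+np.argmax(s[1:,4]))
    p=onz(n,np.c_[u[m],v[m]],z)[:,:2]
    # centre: smallest shift such that hull fits circle
    h=cv2.convexHull(p.astype(np.float32))[:,0]
    f=least_squares(lambda q:np.hypot(*(h-q[:2]).T)-q[2],[*p.mean(0),rad],loss="soft_l1",f_scale=.001)
    q=f.x;a=p.mean(0)-q[:2];return q,np.degrees(np.arctan2(-a[1],-a[0])),np.linalg.norm(a)
E
python3 - <<'E'
from h import *
t=cv2.imread("pics/top0.png");s=cv2.imread("pics/side0.png")
for nm,ct,cs,rad in(("big",(379,276),(287,327),.032),("small",(422,268),(297,366),.027)):
    for n,im,c in(("top",t,ct),("side",s,cs)):
        q,a,l=disc(n,im,c,17 if n=="top" else 22,.040,rad);print(nm,n,np.round(q,4),round(a,1),round(l,4))
f=lambda x,y:((x-400)/2.5+150,y/2.5+170)
print("corners",np.round(onz("top",[f(618,253),f(772,230),f(740,35),f(592,55)],.018),3))
print("plate top",np.round(onz("top",[f(667,142)],.169),3),"side",np.round(onz("side",[(290+62/1.8,110+158/1.8)],.169),3))
kt,ks=f(662,129),(290+62/1.8,110+123/1.8)
for z in(.217,.226):print("knob",np.round(onz("top",[kt],z),3),np.round(onz("side",[ks],z),3))
print("col",np.round(onz("top",[f(653,38)],.18),3))
print("board",np.round(onz("top",[(355.5,263.5),(440.5,250),(446.5,285),(362,299.5)],.018),3))
E
```

```text
big top [ 0.4935 -0.2167  0.0382] -75.8 0.0019
big side [ 0.495  -0.2142  0.0324] -1.7 0.002
small top [ 0.5119 -0.3206  0.0418] 69.1 0.0021
small side [ 0.5141 -0.3251  0.0279] 7.9 0.0023
corners [[ 0.521  0.147  0.018]
 [ 0.54  -0.01   0.018]
 [ 0.748  0.02   0.018]
 [ 0.731  0.176  0.018]]
plate top [[0.599 0.079 0.169]] side [[0.598 0.073 0.169]]
knob [[0.6   0.078 0.217]] [[0.599 0.087 0.217]]
knob [[0.598 0.077 0.226]] [[0.599 0.075 0.226]]
col [[0.697 0.091 0.18 ]]
board [[ 0.532 -0.154  0.018]
 [ 0.561 -0.374  0.018]
 [ 0.47  -0.384  0.018]
 [ 0.44  -0.167  0.018]]
```

```bash
sed -i 's/m=(im.min(2)>150)/hs=im.max(2).astype(int)-im.min(2);m=(im.min(2)>150)\&(hs<25)/' h.py
python3 - <<'E'
from h import *
t=cv2.imread("pics/top0.png");s=cv2.imread("pics/side0.png")
for nm,ct,cs,rad in(("big",(379,276),(287,327),.032),("small",(422,268),(297,366),.027)):
    for n,im,c in(("top",t,ct),("side",s,cs)):
        q,a,l=disc(n,im,c,17 if n=="top" else 22,.040,rad);print(nm,n,np.round(q,4),round(a,1),round(l,4))
# slot: ends seen in crop (top x4 at 350,240)
g=lambda x,y:(x/4+350,y/4+240)
for a,b in((g(119,150),g(129,100)),(g(293,112),g(284,72))):
    p=onz("top",[a,b],.04);d=p[1]-p[0];print(np.round(p[:,:2],3).tolist(),np.degrees(np.arctan2(d[1],d[0])))
g=lambda x,y:(x/3+260,(y-290)/3+300)
for a,b in((g(78,365),g(124,366)),(g(110,483),g(145,474))):
    p=onz("side",[a,b],.04);d=p[1]-p[0];print(np.round(p[:,:2],3).tolist(),np.degrees(np.arctan2(d[1],d[0])))
s=manip.sense();print(R.from_quat(np.roll(s["eef_rot"],-1)).as_matrix().round(3))
E
```

```text
big top [ 0.4942 -0.211   0.0311] -12.6 0.0024
big side [ 0.4942 -0.215   0.0314] 7.8 0.002
small top [ 0.5128 -0.3225  0.0259] 12.2 0.0021
small side [ 0.513  -0.3258  0.0264] 31.0 0.0022
[[0.492, -0.213], [0.523, -0.22]] -13.71640933532696
[[0.512, -0.323], [0.538, -0.319]] 9.343005726020456
[[0.492, -0.216], [0.526, -0.219]] -5.758259127165132
[[0.512, -0.326], [0.537, -0.32]] 13.840221954461141
[[-0.898  0.439 -0.001]
 [ 0.439  0.898 -0.001]
 [-0.    -0.002 -1.   ]]
```

```bash
cat >> h.py <<'E'
def to(p,yaw_y=None,tilt=None):
    """tool-axis shift (m) and turn (deg) from the measured pose to p, tool down with jaw axis at yaw_y (deg)"""
    s=manip.sense();M=R.from_quat(np.roll(s["eef_rot"],-1));d=np.array(p)-s["tcp_pos"]
    if yaw_y is not None:
        a=np.radians(yaw_y);y=np.array([np.cos(a),np.sin(a),0]);z=np.array([0,0,-1.]);G=R.from_matrix(np.c_[np.cross(y,z),y,z])
        print("turn",np.round((M.inv()*G).as_rotvec(degrees=True),2));M=G
    print("shift in mm after turn",np.round(M.inv().apply(d)*1000,1),"units",np.round(M.inv().apply(d)/.02,2))
E
python3 -c "
from h import *
to([.494,-.213,.231],80)"
```

```text
turn [-9.000e-02 -1.000e-02 -1.606e+01]
shift in mm after turn [-3.507e+02 -7.241e+02 -5.000e-01] units [-1.754e+01 -3.621e+01 -2.000e-02]
```

Emit:
play_rows([
  {"hand":1,"offset":[0,0,0],"dr":[0,0,-1]},
  {"hand":1,"offset":[0,0,0],"dr":[0,0,-1]},
  {"hand":1,"offset":[-0.45,-0.95,0],"dr":[0,0,0]},
  {"hand":1,"offset":[-0.45,-0.95,0],"dr":[0,0,0]},
  {"hand":1,"offset":[-0.45,-0.95,0],"dr":[0,0,0]},
  {"hand":1,"offset":[-0.45,-0.95,0],"dr":[0,0,0]},
  {"hand":1,"offset":[-0.45,-0.95,0],"dr":[0,0,0]},
  {"hand":1,"offset":[-0.45,-0.95,0],"dr":[0,0,0]},
  {"hand":1,"offset":[-0.45,-0.95,0],"dr":[0,0,0]},
  {"hand":1,"offset":[-0.45,-0.95,0],"dr":[0,0,0]},
])

```text
t: 1.1
tcp_pos: [0.3189, 0.3982, 0.231]
eef_rot: [-0.0, 0.088, 0.996, -0.0]
wrist_force: [-0.4, -0.8, -0.2]
opening: 0.0853
```

```bash
python3 -c "
from h import *
st();to([.494,-.213,.231],80)"
```

```text
{'t': 1.1, 'tcp_pos': [0.3189, 0.3982, 0.231], 'eef_rot': [-0.0002, 0.0877, 0.9962, -0.0003], 'wrist_force': [-0.436, -0.7535, -0.154], 'opening': 0.0853, 'qpos': [-0.9628, 0.2179, -0.0324, 1.8695, 0.008, 1.055, 0.3969]}
turn [-0.03 -0.01 -0.06]
shift in mm after turn [-278.5 -571.5   -0. ] units [-13.93 -28.57  -0.  ]
```

Emit:
play_rows([
  {"hand":1,"offset":[-0.49,-1,0],"dr":[0,0,0]},
  {"hand":1,"offset":[-0.49,-1,0],"dr":[0,0,0]},
  {"hand":1,"offset":[-0.49,-1,0],"dr":[0,0,0]},
  {"hand":1,"offset":[-0.49,-1,0],"dr":[0,0,0]},
  {"hand":1,"offset":[-0.49,-1,0],"dr":[0,0,0]},
  {"hand":1,"offset":[-0.49,-1,0],"dr":[0,0,0]},
  {"hand":1,"offset":[-0.49,-1,0],"dr":[0,0,0]},
  {"hand":1,"offset":[-0.49,-1,0],"dr":[0,0,0]},
  {"hand":1,"offset":[-0.49,-1,0],"dr":[0,0,0]},
  {"hand":1,"offset":[-0.49,-1,0],"dr":[0,0,0]},
])

```text
t: 2.1
tcp_pos: [0.3804, 0.1842, 0.2311]
eef_rot: [-0.0, 0.088, 0.996, -0.0]
wrist_force: [0.4, 0.3, -0.6]
opening: 0.0853
```

Emit:
play_rows([
  {"hand":1,"offset":[-0.49,-1,0],"dr":[0,0,0]},
  {"hand":1,"offset":[-0.49,-1,0],"dr":[0,0,0]},
  {"hand":1,"offset":[-0.49,-1,0],"dr":[0,0,0]},
  {"hand":1,"offset":[-0.49,-1,0],"dr":[0,0,0]},
  {"hand":1,"offset":[-0.49,-1,0],"dr":[0,0,0]},
  {"hand":1,"offset":[-0.49,-1,0],"dr":[0,0,0]},
  {"hand":1,"offset":[-0.49,-1,0],"dr":[0,0,0]},
  {"hand":1,"offset":[-0.49,-1,0],"dr":[0,0,0]},
  {"hand":1,"offset":[-0.49,-1,0.5],"dr":[0,0,0]},
  {"hand":1,"offset":[-0.49,-1,0.5],"dr":[0,0,0]},
])

```text
t: 3.1
tcp_pos: [0.4422, -0.0297, 0.2111]
eef_rot: [0.0, 0.088, 0.996, 0.0]
wrist_force: [0.1, 0.6, -0.2]
opening: 0.0857
```

Emit:
play_rows([
  {"hand":1,"offset":[-0.49,-1,1],"dr":[0,0,0]},
  {"hand":1,"offset":[-0.49,-1,1],"dr":[0,0,0]},
  {"hand":1,"offset":[-0.49,-1,1],"dr":[0,0,0]},
  {"hand":1,"offset":[-0.49,-1,1],"dr":[0,0,0]},
  {"hand":1,"offset":[-0.49,-1,1],"dr":[0,0,0]},
  {"hand":1,"offset":[-0.49,-1,1],"dr":[0,0,0]},
  {"hand":1,"offset":[-0.49,-1,0.5],"dr":[0,0,0]},
  {"hand":1,"offset":[-0.4,-0.8,0],"dr":[0,0,0]},
  {"hand":1,"offset":[0,0,0],"dr":[0,0,0]},
])

```text
t: 4.0
tcp_pos: [0.49, -0.1984, 0.0807]
eef_rot: [-0.0, 0.089, 0.996, -0.001]
wrist_force: [-0.2, 0.2, -0.8]
opening: 0.0858
```

```bash
python3 -c "
from h import *
st();to([.494,-.213,.05],80)
a=manip.read_camera('side');t=manip.read_camera('top');cv2.imwrite('pics/s1.png',a);cv2.imwrite('pics/t1.png',t)
cv2.imwrite('pics/c1.png',np.hstack([crop(a,220,250,130,180,3),crop(t,330,220,130,180,3)]))"
```

```text
{'t': 4.0, 'tcp_pos': [0.49, -0.1984, 0.0807], 'eef_rot': [-0.0003, 0.0892, 0.996, -0.0007], 'wrist_force': [-0.1809, 0.1567, -0.7562], 'opening': 0.0858, 'qpos': [-0.0143, 0.455, 0.3937, 1.9971, -0.2514, 0.7362, 1.9231]}
turn [-0.09 -0.03 -0.24]
shift in mm after turn [ -6.4 -13.7  30.7] units [-0.32 -0.68  1.54]
```

View pics/c1.png

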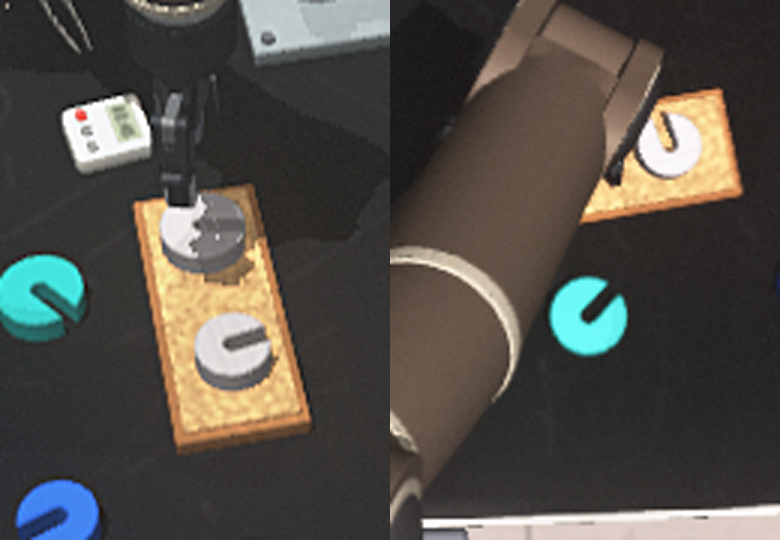

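Emit:
play_rows([
  {"hand":1,"offset":[-0.32,-0.68,0],"dr":[0,0,0]},
  {"hand":1,"offset":[0,0,1],"dr":[0,0,0]},
  {"hand":1,"offset":[0,0,1],"dr":[0,0,0]},
  {"hand":1,"offset":[0,0,0.8],"dr":[0,0,0]},
  {"hand":1,"offset":[0,0,0.5],"dr":[0,0,0]},
  {"hand":1,"offset":[0,0,0],"dr":[0,0,0]},
], grip_force=60)

```text
t: 4.7
tcp_pos: [0.4936, -0.21, 0.0144]
eef_rot: [-0.001, 0.087, 0.996, 0.0]
wrist_force: [-0.4, 0.6, -0.3]
opening: 0.0856
```

Emit:
play_rows([
  {"hand":0.6,"offset":[0,0,0],"dr":[0,0,0]},
  {"hand":0.6,"offset":[0,0,0],"dr":[0,0,0]},
  {"hand":0.6,"offset":[0,0,0],"dr":[0,0,0]},
  {"hand":0.6,"offset":[0,0,0],"dr":[0,0,0]},
  {"hand":0.6,"offset":[0,0,0],"dr":[0,0,0]},
])

```text
t: 5.2
tcp_pos: [0.4949, -0.2116, 0.0169]
eef_rot: [0.001, 0.088, 0.996, -0.001]
wrist_force: [-2.5, -2.3, 6.3]
opening: 0.0618
```

Emit:
play_rows([
  {"hand":0.5,"offset":[0,0,-0.3],"dr":[0,0,0]},
  {"hand":0.5,"offset":[0,0,-0.7],"dr":[0,0,0]},
  {"hand":0.5,"offset":[0,0,-1],"dr":[0,0,0]},
  {"hand":0.5,"offset":[0,0,-1],"dr":[0,0,0]},
  {"hand":0.5,"offset":[0,0,-1],"dr":[0,0,0]},
  {"hand":0.5,"offset":[0,0,-1],"dr":[0,0,0.5]},
  {"hand":0.5,"offset":[0,0,-1],"dr":[0,0,1]},
  {"hand":0.5,"offset":[0,0,-1],"dr":[0,0,1]},
  {"hand":0.5,"offset":[0,0,-1],"dr":[0,0,0]},
  {"hand":0.5,"offset":[0,0,-1],"dr":[0,0,0]},
])

```text
t: 6.2
tcp_pos: [0.4937, -0.2099, 0.1969]
eef_rot: [-0.0, 0.259, 0.966, 0.0]
wrist_force: [0.3, -0.0, -4.5]
opening: 0.0621
```

```bash
python3 -c "
from h import *
st();to([.534,.1135,.20],60)"
```

```text
{'t': 6.2, 'tcp_pos': [0.4937, -0.2099, 0.1969], 'eef_rot': [-0.0001, 0.2593, 0.9658, 0.0002], 'wrist_force': [0.3002, -0.0369, -4.486], 'opening': 0.0621, 'qpos': [-0.1279, 0.3189, 0.5516, 1.8814, -0.1976, 0.9952, 1.5556]}
turn [ 0.02 -0.01 -0.06]
shift in mm after turn [126.7 300.2  -3.1] units [ 6.34 15.01 -0.15]
```

Emit:
play_rows([
  {"hand":0.5,"offset":[0.3,0.7,-0.2],"dr":[0,0,0]},
  {"hand":0.5,"offset":[0.4,0.95,-0.2],"dr":[0,0,0]},
  {"hand":0.5,"offset":[0.4,0.95,0],"dr":[0,0,0]},
  {"hand":0.5,"offset":[0.4,0.95,0],"dr":[0,0,0]},
  {"hand":0.5,"offset":[0.4,0.95,0],"dr":[0,0,0]},
  {"hand":0.5,"offset":[0.4,0.95,0],"dr":[0,0,0]},
  {"hand":0.5,"offset":[0.4,0.95,0],"dr":[0,0,0]},
  {"hand":0.5,"offset":[0.4,0.95,0],"dr":[0,0,0]},
  {"hand":0.5,"offset":[0.4,0.95,0],"dr":[0,0,0]},
  {"hand":0.5,"offset":[0.4,0.95,0],"dr":[0,0,0]},
])

```text
t: 7.2
tcp_pos: [0.5187, -0.0103, 0.2042]
eef_rot: [-0.0, 0.259, 0.966, 0.0]
wrist_force: [0.3, -0.7, -4.2]
opening: 0.0624
```

Emit:
play_rows([
  {"hand":0.5,"offset":[0.4,0.95,0],"dr":[0,0,0]},
  {"hand":0.5,"offset":[0.4,0.95,0],"dr":[0,0,0]},
  {"hand":0.5,"offset":[0.4,0.95,0],"dr":[0,0,0]},
  {"hand":0.5,"offset":[0.4,0.95,0],"dr":[0,0,0]},
  {"hand":0.5,"offset":[0.4,0.95,0],"dr":[0,0,0]},
  {"hand":0.5,"offset":[0.34,0.75,0],"dr":[0,0,0]},
  {"hand":0.5,"offset":[0,0,0],"dr":[0,0,0]},
])

```text
t: 7.9
tcp_pos: [0.5335, 0.1105, 0.2036]
eef_rot: [-0.0, 0.257, 0.966, 0.001]
wrist_force: [0.3, -0.3, -4.0]
opening: 0.062
```

```bash
python3 -c "
from h import *
st();to([.534,.1135,.171],60)
a=manip.read_camera('side');t=manip.read_camera('top');cv2.imwrite('pics/s2.png',a);cv2.imwrite('pics/t2.png',t)
cv2.imwrite('pics/c2.png',np.hstack([crop(a,270,130,100,120,4),crop(t,190,160,100,120,4)]))"
```

```text
{'t': 7.9, 'tcp_pos': [0.5335, 0.1105, 0.2036], 'eef_rot': [-0.0002, 0.2575, 0.9663, 0.0006], 'wrist_force': [0.2937, -0.2851, -3.9741], 'opening': 0.062, 'qpos': [-0.6254, 0.312, 0.4173, 1.8482, -0.1488, 1.0115, 0.9032]}
turn [ 0.06 -0.04  0.16]
shift in mm after turn [ 1.1  2.8 32.6] units [0.05 0.14 1.63]
```

View pics/c2.png

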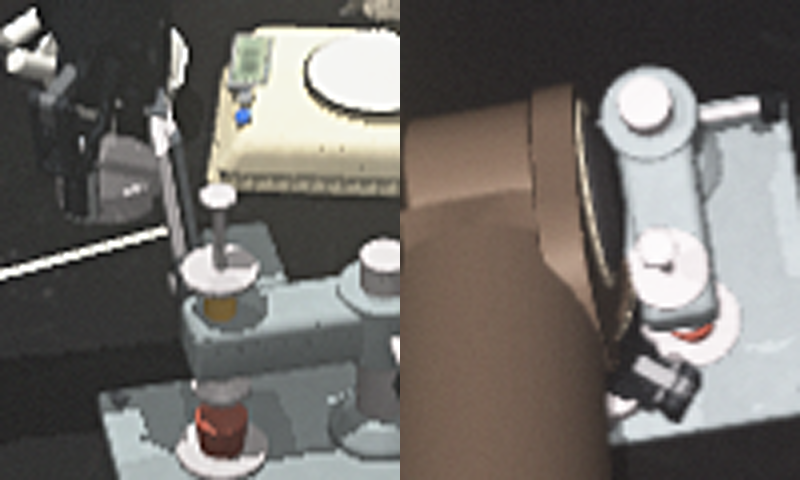

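```bash
python3 - <<'E'
from h import *
t=cv2.imread("pics/top0.png");s=cv2.imread("pics/side0.png")
for n,im,c,r,z in(("top",t,(255,221),8,.226),("side",s,(324.5,178.5),7,.226),("top",t,(256.5,227),14,.169),("side",s,(324.5,197.5),14,.169)):
    try:print(n,z,np.round(disc(n,im,c,r,z,.0115 if z>.2 else .024)[0],4))
    except Exception as e:print(e)
S=np.array([.599,.076])
a=cv2.imread("pics/s2.png");k=6
A=crop(a,275,140,130,95,k)
P=manip.sense()["tcp_pos"];ang=np.linspace(0,2*np.pi,60)
def draw(xyz,col):
    q=((proj("side",xyz)-[275,140]+.5)*k-.5).astype(int);cv2.polylines(A,[q.reshape(-1,1,2)],False,col,1)
circ=lambda c,r,z:np.c_[c[0]+r*np.cos(ang),c[1]+r*np.sin(ang),0*ang+z]
draw(circ(S,.0115,.226),(0,0,255));draw(circ(S,.024,.169),(0,255,0))
draw(circ(P,.032,P[2]+.023),(255,255,0))
d=np.array([np.cos(np.radians(-30)),np.sin(np.radians(-30))]);e=np.array([-d[1],d[0]])*.0065
L=np.array([P[:2]+d*.031+e,P[:2]+e,P[:2]-e,P[:2]+d*.031-e]);draw(np.c_[L,np.full(4,P[2]+.023)],(0,255,255))
cv2.imwrite("pics/c3.png",A)
E
```

```text
top 0.226 [0.5996 0.0773 0.0172]
side 0.226 [0.598  0.0745 0.011 ]
top 0.169 [0.6    0.0815 0.0315]
side 0.169 [0.602  0.0869 0.0344]
```

View pics/c3.png

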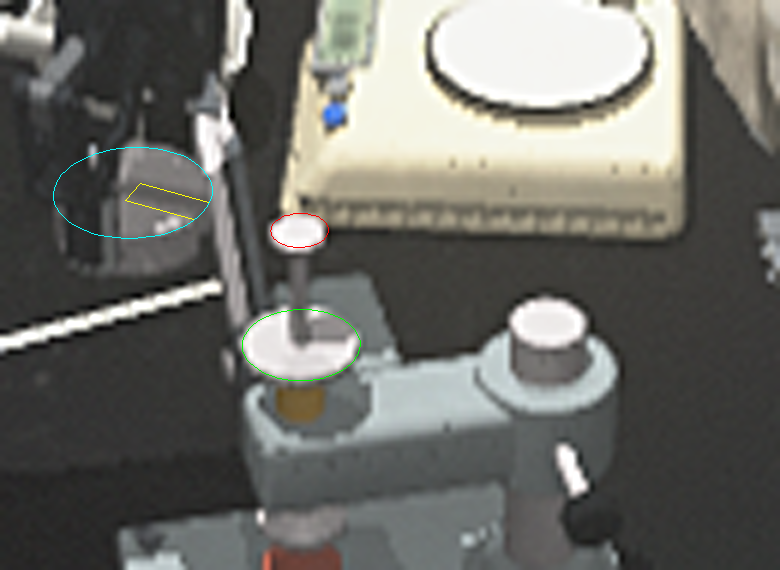

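Emit:
play_rows([
  {"hand":0.5,"offset":[0.05,0.14,0.5],"dr":[0,0,0]},
  {"hand":0.5,"offset":[0,0,0.5],"dr":[0,0,0]},
  {"hand":0.5,"offset":[0,0,0.5],"dr":[0,0,0]},
  {"hand":0.5,"offset":[-0.75,0,0],"dr":[0,0,0]},
  {"hand":0.5,"offset":[-0.75,0,0],"dr":[0,0,0]},
  {"hand":0.5,"offset":[-0.25,0,0],"dr":[0,0,0]},
  {"hand":0.5,"offset":[0,0,0],"dr":[0,0,0]},
])

```text
t: 8.7
tcp_pos: [0.566, 0.0915, 0.1734]
eef_rot: [0.0, 0.26, 0.966, -0.0]
wrist_force: [-0.5, -0.3, -5.6]
opening: 0.062
```

```bash
python3 -c "
from h import *
st();to([.599,.076,.173],60)"
```

```text
{'t': 8.7, 'tcp_pos': [0.566, 0.0915, 0.1734], 'eef_rot': [0.0005, 0.2604, 0.9655, -0.0002], 'wrist_force': [-0.5065, -0.3191, -5.6464], 'opening': 0.062, 'qpos': [-0.5608, 0.3958, 0.4136, 1.8135, -0.188, 0.9703, 0.9748]}
turn [-0.    0.06 -0.19]
shift in mm after turn [-36.3   3.1   0.4] units [-1.82  0.15  0.02]
```

Emit:
play_rows([
  {"hand":0.5,"offset":[0,0.15,0],"dr":[0,0,0]},
  {"hand":0.5,"offset":[-0.25,0,0],"dr":[0,0,0]},
  {"hand":0.5,"offset":[-0.25,0,0],"dr":[0,0,0]},
  {"hand":0.5,"offset":[0,0,0],"dr":[0,0,0]},
])

```text
t: 9.1
tcp_pos: [0.5758, 0.0901, 0.1735]
eef_rot: [0.001, 0.259, 0.966, 0.0]
wrist_force: [0.4, -0.3, -4.6]
opening: 0.0623
```

```bash
python3 -c "
from h import *
st();to([.599,.076,.173],60)
a=manip.read_camera('side');cv2.imwrite('pics/s4.png',a);cv2.imwrite('pics/c4.png',crop(a,285,150,80,75,8))"
```

```text
{'t': 9.1, 'tcp_pos': [0.5758, 0.0901, 0.1735], 'eef_rot': [0.0007, 0.2594, 0.9658, 0.0001], 'wrist_force': [0.365, -0.3451, -4.6271], 'opening': 0.0623, 'qpos': [-0.5502, 0.4111, 0.4129, 1.7908, -0.1939, 0.9784, 0.9867]}
turn [ 0.03  0.08 -0.07]
shift in mm after turn [-27.1  -0.6   0.5] units [-1.36 -0.03  0.03]
```

View pics/c4.png

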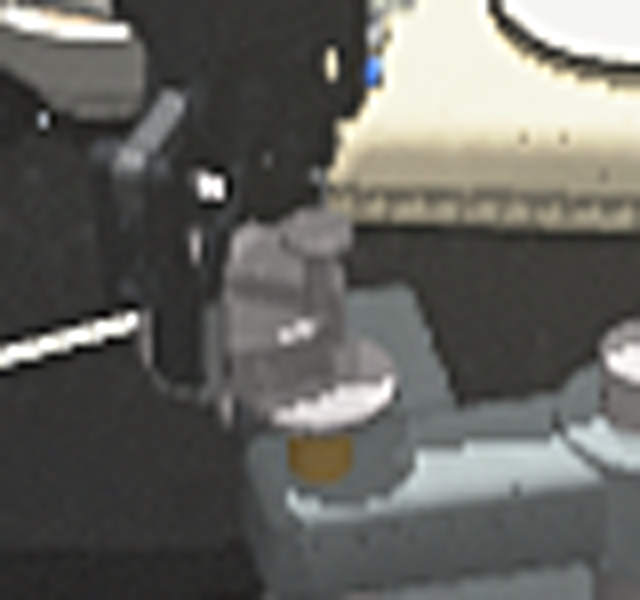

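The picture shows the slot as a dark band from (240,275) to (300,290), in line with the stem at (320,280), so the stem is entering the slot. The mass sits just above the plate, so I keep advancing.

Emit:
play_rows([
  {"hand":0.5,"offset":[-0.25,0,0],"dr":[0,0,0]},
  {"hand":0.5,"offset":[-0.25,0,0],"dr":[0,0,0]},
  {"hand":0.5,"offset":[-0.25,0,0],"dr":[0,0,0]},
  {"hand":0.5,"offset":[-0.25,0,0],"dr":[0,0,0]},
  {"hand":0.5,"offset":[0,0,0],"dr":[0,0,0]},
])

```text
t: 9.65
tcp_pos: [0.5929, 0.0797, 0.1733]
eef_rot: [0.0, 0.26, 0.966, -0.0]
wrist_force: [0.3, -0.7, -4.7]
opening: 0.062
```

Emit:
play_rows([
  {"hand":0.5,"offset":[-0.2,0,0],"dr":[0,0,0]},
  {"hand":0.5,"offset":[0,0,0],"dr":[0,0,0]},
])

```text
t: 9.85
tcp_pos: [0.596, 0.0781, 0.1733]
eef_rot: [0.0, 0.259, 0.966, -0.0]
wrist_force: [-0.9, 1.2, -4.8]
opening: 0.0619
```

```bash
python3 -c "
from h import *
st();to([.599,.076,.173],60)"
```

```text
{'t': 9.85, 'tcp_pos': [0.596, 0.0781, 0.1733], 'eef_rot': [0.0001, 0.2594, 0.9658, -0.0001], 'wrist_force': [-0.8925, 1.1855, -4.7527], 'opening': 0.0619, 'qpos': [-0.5155, 0.443, 0.4134, 1.7445, -0.2062, 0.9968, 1.0207]}
turn [-0.    0.02 -0.07]
shift in mm after turn [-3.7 -0.3  0.3] units [-0.18 -0.02  0.01]
```

Emit:
play_rows([
  {"hand":0.5,"offset":[-0.1,0,0],"dr":[0,0,0]},
  {"hand":0.5,"offset":[0,0,0],"dr":[0,0,0]},
])

```text
t: 10.05
tcp_pos: [0.5975, 0.0774, 0.1733]
eef_rot: [0.0, 0.259, 0.966, 0.0]
wrist_force: [-0.6, -1.1, -4.2]
opening: 0.0622
```

Emit:
play_rows([
  {"hand":0.5,"offset":[-0.1,0,0],"dr":[0,0,0]},
  {"hand":0.5,"offset":[0,0,0],"dr":[0,0,0]},
])

```text
t: 10.25
tcp_pos: [0.5993, 0.0763, 0.1733]
eef_rot: [0.0, 0.259, 0.966, -0.0]
wrist_force: [-0.7, -0.2, -4.7]
opening: 0.0619
```

Next I push on gently until the slot end touches the stem.

Emit:
play_rows([
  {"hand":0.5,"offset":[-0.1,0,0],"dr":[0,0,0]},
  {"hand":0.5,"offset":[0,0,0],"dr":[0,0,0]},
])

```text
t: 10.45
tcp_pos: [0.6007, 0.0755, 0.1732]
eef_rot: [-0.0, 0.259, 0.966, 0.0]
wrist_force: [-1.2, 1.2, -3.6]
opening: 0.0621
```

Emit:
play_rows([
  {"hand":0.5,"offset":[-0.1,0,0],"dr":[0,0,0]},
  {"hand":0.5,"offset":[0,0,0],"dr":[0,0,0]},
])

```text
t: 10.65
tcp_pos: [0.6009, 0.0755, 0.173]
eef_rot: [-0.002, 0.259, 0.966, 0.0]
wrist_force: [-6.1, 2.4, -1.0]
opening: 0.062
```

Contact at −6 N means the stem is at the slot end. I back off slightly and lower.

Emit:
play_rows([
  {"hand":0.5,"offset":[0.1,0,0],"dr":[0,0,0]},
  {"hand":0.5,"offset":[0,0,0.1],"dr":[0,0,0]},
  {"hand":0.5,"offset":[0,0,0],"dr":[0,0,0]},
])

```text
t: 10.95
tcp_pos: [0.6008, 0.0755, 0.1711]
eef_rot: [-0.0, 0.259, 0.966, 0.0]
wrist_force: [-0.6, 1.0, -4.9]
opening: 0.062
```

Emit:
play_rows([
  {"hand":0.5,"offset":[0,0,0.07],"dr":[0,0,0]},
  {"hand":0.5,"offset":[0,0,0],"dr":[0,0,0]},
])

```text
t: 11.15
tcp_pos: [0.6008, 0.0755, 0.1697]
eef_rot: [-0.0, 0.259, 0.966, -0.0]
wrist_force: [-1.3, 0.6, -4.1]
opening: 0.062
```

Emit:
play_rows([
  {"hand":0.5,"offset":[0,0,0.07],"dr":[0,0,0]},
  {"hand":0.5,"offset":[0,0,0],"dr":[0,0,0]},
])

```text
t: 11.35
tcp_pos: [0.6008, 0.0755, 0.1683]
eef_rot: [-0.0, 0.259, 0.966, -0.0]
wrist_force: [-2.0, 0.8, -4.0]
opening: 0.0621
```

Emit:
play_rows([
  {"hand":0.5,"offset":[0,0,0.07],"dr":[0,0,0]},
  {"hand":0.5,"offset":[0,0,0],"dr":[0,0,0]},
])

```text
t: 11.55
tcp_pos: [0.6008, 0.0755, 0.1678]
eef_rot: [-0.0, 0.259, 0.966, 0.0]
wrist_force: [-4.5, 1.3, 3.0]
opening: 0.0618
```

Emit:
play_rows([
  {"hand":1,"offset":[0,0,0],"dr":[0,0,0]},
  {"hand":1,"offset":[0,0,0],"dr":[0,0,0]},
  {"hand":1,"offset":[0,0,0],"dr":[0,0,0]},
  {"hand":1,"offset":[0,0,-0.5],"dr":[0,0,0]},
  {"hand":1,"offset":[0,0,-0.5],"dr":[0,0,0]},
  {"hand":1,"offset":[0,0,-1],"dr":[0,0,0]},
  {"hand":1,"offset":[0,0,-1],"dr":[0,0,0]},
  {"hand":1,"offset":[0,0,-1],"dr":[0,0,0]},
  {"hand":1,"offset":[0,0,-1],"dr":[0,0,0]},
  {"hand":1,"offset":[0,0,-0.5],"dr":[0,0,1]},
])

```text
t: 12.55
tcp_pos: [0.6018, 0.0752, 0.2803]
eef_rot: [0.002, 0.327, 0.945, 0.001]
wrist_force: [0.1, 0.1, -1.0]
opening: 0.0853
```

Emit:
play_rows([
  {"hand":1,"offset":[0,0,0],"dr":[0,0,1]},
  {"hand":1,"offset":[0,0,0],"dr":[0,0,1]},
  {"hand":1,"offset":[0,0,0],"dr":[0,0,1]},
  {"hand":1,"offset":[0,0,0],"dr":[0,0,1]},
  {"hand":1,"offset":[0,0,0],"dr":[0,0,1]},
  {"hand":1,"offset":[0,0,0],"dr":[0,0,1]},
  {"hand":1,"offset":[0,0,0],"dr":[0,0,1]},
  {"hand":1,"offset":[0,0,0],"dr":[0,0,1]},
  {"hand":1,"offset":[0,0,0],"dr":[0,0,1]},
  {"hand":1,"offset":[0,0,0],"dr":[0,0,1]},
])

```text
t: 13.55
tcp_pos: [0.6011, 0.0755, 0.2783]
eef_rot: [0.0, 0.859, 0.512, 0.001]
wrist_force: [-0.1, 0.7, 0.7]
opening: 0.0854
```

Emit:
play_rows([
  {"hand":1,"offset":[0,0,0],"dr":[0,0,1]},
  {"hand":1,"offset":[0,0,0],"dr":[0,0,1]},
  {"hand":1,"offset":[0,0,0],"dr":[0,0,1]},
  {"hand":1,"offset":[0,0,0],"dr":[0,0,1]},
  {"hand":1,"offset":[0,0,0],"dr":[0,0,1]},
  {"hand":1,"offset":[0,0,0],"dr":[0,0,1]},
  {"hand":1,"offset":[0,0,0],"dr":[0,0,0.25]},
  {"hand":1,"offset":[0,0,0],"dr":[0,0,0]},
])

```text
t: 14.35
tcp_pos: [0.601, 0.0756, 0.2777]
eef_rot: [-0.0, 0.994, 0.105, 0.0]
wrist_force: [-0.8, 0.1, -0.4]
opening: 0.0855
```

```bash
python3 -c "
from h import *
st();to([.513,-.324,.09],-78)
a=manip.read_camera('side');cv2.imwrite('pics/s5.png',a);cv2.imwrite('pics/c5.png',crop(a,285,150,80,75,8))"
```

```text
{'t': 14.35, 'tcp_pos': [0.601, 0.0756, 0.2777], 'eef_rot': [-0.0, 0.9945, 0.1052, 0.0003], 'wrist_force': [-0.7756, 0.0534, -0.4357], 'opening': 0.0855, 'qpos': [-0.8851, 0.4763, 0.989, 1.6292, -0.4139, 1.2619, -1.179]}
turn [ 0.   -0.04  0.08]
shift in mm after turn [-169.2  372.6  187.7] units [-8.46 18.63  9.38]
```

View pics/c5.png

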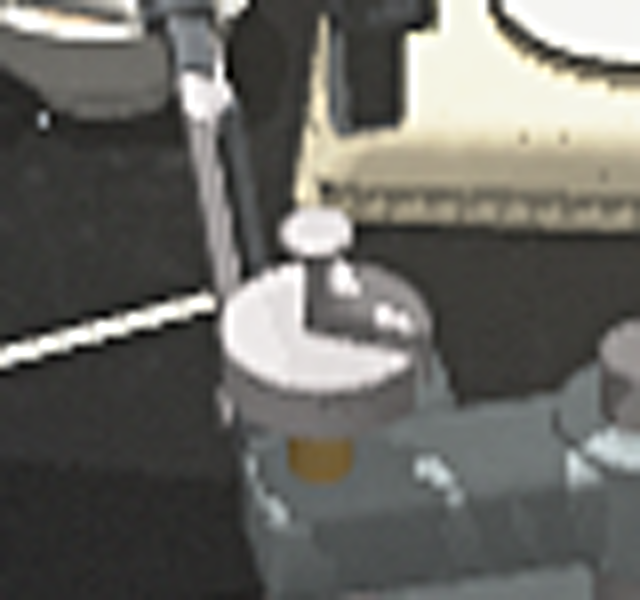

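The big mass lies flat on the plate, rim (325,330), with the stem at (315,290) at its slot's end. Next I fetch the small mass.

Emit:
play_rows([
  {"hand":1,"offset":[-0.44,0.98,0],"dr":[0,0,0]},
  {"hand":1,"offset":[-0.44,0.98,0],"dr":[0,0,0]},
  {"hand":1,"offset":[-0.44,0.98,0],"dr":[0,0,0]},
  {"hand":1,"offset":[-0.44,0.98,0],"dr":[0,0,0]},
  {"hand":1,"offset":[-0.44,0.98,0],"dr":[0,0,0]},
  {"hand":1,"offset":[-0.44,0.98,0],"dr":[0,0,0]},
  {"hand":1,"offset":[-0.44,0.98,0],"dr":[0,0,0]},
  {"hand":1,"offset":[-0.44,0.98,0],"dr":[0,0,0]},
  {"hand":1,"offset":[-0.44,0.98,0],"dr":[0,0,0]},
  {"hand":1,"offset":[-0.44,0.98,0.5],"dr":[0,0,0]},
])

```text
t: 15.4
tcp_pos: [0.555, -0.1369, 0.2683]
eef_rot: [0.0, 0.995, 0.105, 0.001]
wrist_force: [-0.3, -0.2, -0.2]
opening: 0.0854
```

Emit:
play_rows([
  {"hand":1,"offset":[-0.44,0.98,1],"dr":[0,0,0]},
  {"hand":1,"offset":[-0.44,0.98,1],"dr":[0,0,0]},
  {"hand":1,"offset":[-0.44,0.98,1],"dr":[0,0,0]},
  {"hand":1,"offset":[-0.44,0.98,1],"dr":[0,0,0]},
  {"hand":1,"offset":[-0.44,0.98,1],"dr":[0,0,0]},
  {"hand":1,"offset":[-0.44,0.98,1],"dr":[0,0,0]},
  {"hand":1,"offset":[-0.44,0.98,1],"dr":[0,0,0]},
  {"hand":1,"offset":[-0.44,0.98,1],"dr":[0,0,0]},
  {"hand":1,"offset":[-0.44,0.98,0.5],"dr":[0,0,0]},
  {"hand":1,"offset":[0,0,0],"dr":[0,0,0]},
])

```text
t: 16.4
tcp_pos: [0.5112, -0.3274, 0.0963]
eef_rot: [0.001, 0.995, 0.102, -0.001]
wrist_force: [-0.5, -0.4, 0.6]
opening: 0.085
```

```bash
python3 -c "
from h import *
st();to([.513,-.324,.0155],-78)
im=manip.read_camera('side');cv2.imwrite('pics/s6.png',im);print(disc('side',im,(297,366),22,.04,.027))"
```

```text
{'t': 16.4, 'tcp_pos': [0.5112, -0.3274, 0.0963], 'eef_rot': [0.0006, 0.9947, 0.1025, -0.0011], 'wrist_force': [-0.5219, -0.3797, 0.6261], 'opening': 0.085, 'qpos': [-0.0767, 0.659, 0.8254, 1.8106, -0.5887, 0.9382, -0.3574]}
turn [ 0.05  0.14 -0.23]
shift in mm after turn [ 2.4 -2.9 80.8] units [ 0.12 -0.15  4.04]
(array([ 0.51114946, -0.32675895,  0.02508734]), np.float64(44.45121218098989), np.float64(0.0067718920094862285))
```

Emit:
play_rows([
  {"hand":1,"offset":[0.12,-0.1,1],"dr":[0,0,0]},
  {"hand":1,"offset":[0,0,1],"dr":[0,0,0]},
  {"hand":1,"offset":[0,0,1],"dr":[0,0,0]},
  {"hand":1,"offset":[0,0,0.5],"dr":[0,0,0]},
  {"hand":1,"offset":[0,0,0.3],"dr":[0,0,0]},
  {"hand":1,"offset":[0,0,0],"dr":[0,0,0]},
])

```text
t: 17.05
tcp_pos: [0.5164, -0.3207, 0.0211]
eef_rot: [-0.0, 0.995, 0.104, -0.0]
wrist_force: [-0.1, -0.1, 0.4]
opening: 0.0856
```

Emit:
play_rows([
  {"hand":0.45,"offset":[0,0,0],"dr":[0,0,0]},
  {"hand":0.45,"offset":[0,0,0],"dr":[0,0,0]},
  {"hand":0.45,"offset":[0,0,0],"dr":[0,0,0]},
  {"hand":0.45,"offset":[0,0,0],"dr":[0,0,0]},
  {"hand":0.45,"offset":[0,0,0],"dr":[0,0,0]},
])

```text
t: 17.55
tcp_pos: [0.5171, -0.3222, 0.0227]
eef_rot: [0.001, 0.995, 0.104, 0.001]
wrist_force: [-0.3, -0.5, 7.0]
opening: 0.0523
```

Emit:
play_rows([
  {"hand":0.45,"offset":[0,0,-0.3],"dr":[0,0,0]},
  {"hand":0.45,"offset":[0,0,-0.7],"dr":[0,0,0]},
  {"hand":0.45,"offset":[0,0,-1],"dr":[0,0,0]},
  {"hand":0.45,"offset":[0,0,-1],"dr":[0,0,0]},
  {"hand":0.45,"offset":[0,0,-1],"dr":[0,0,0]},
  {"hand":0.45,"offset":[0,0,-1],"dr":[0,0,-0.75]},
  {"hand":0.45,"offset":[0,0,-1],"dr":[0,0,-1]},
  {"hand":0.45,"offset":[0,0,-1],"dr":[0,0,-1]},
  {"hand":0.45,"offset":[0,0,-1],"dr":[0,0,-1]},
  {"hand":0.45,"offset":[0,0,-1],"dr":[0,0,-1]},
])

```text
t: 18.55
tcp_pos: [0.5156, -0.3209, 0.2026]
eef_rot: [-0.0, 0.905, 0.425, -0.0]
wrist_force: [-0.8, -0.4, -3.5]
opening: 0.0519
```

Emit:
play_rows([
  {"hand":0.45,"offset":[0,0,-1],"dr":[0,0,-1]},
  {"hand":0.45,"offset":[0,0,0],"dr":[0,0,-1]},
  {"hand":0.45,"offset":[0,0,0],"dr":[0,0,-1]},
  {"hand":0.45,"offset":[0,0,0],"dr":[0,0,-1]},
  {"hand":0.45,"offset":[0,0,0],"dr":[0,0,-1]},
  {"hand":0.45,"offset":[0,0,0],"dr":[0,0,0]},
])

```text
t: 19.15
tcp_pos: [0.5156, -0.3212, 0.2218]
eef_rot: [-0.0, 0.707, 0.707, 0.0]
wrist_force: [-0.1, 0.0, -4.1]
opening: 0.0519
```

```bash
python3 -c "
from h import *
st();to([.599,-.005,.218],0);print(onz('top',[(363,185)],0))"
```

```text
{'t': 19.15, 'tcp_pos': [0.5156, -0.3212, 0.2218], 'eef_rot': [-0.0001, 0.707, 0.7072, 0.0], 'wrist_force': [-0.0858, 0.0478, -4.1299], 'opening': 0.0519, 'qpos': [0.0551, 0.4273, 0.5818, 1.6827, -0.2573, 1.109, 0.7115]}
turn [-0.   -0.01  0.02]
shift in mm after turn [316.2  83.4   3.8] units [15.81  4.17  0.19]
[[ 0.74553492 -0.18320118  0.        ]]
```

Emit:
play_rows([
  {"hand":0.45,"offset":[0.6,0.16,0],"dr":[0,0,0]},
  {"hand":0.45,"offset":[0.98,0.26,0],"dr":[0,0,0]},
  {"hand":0.45,"offset":[0.98,0.26,0],"dr":[0,0,0]},
  {"hand":0.45,"offset":[0.98,0.26,0],"dr":[0,0,0]},
  {"hand":0.45,"offset":[0.98,0.26,0],"dr":[0,0,0]},
  {"hand":0.45,"offset":[0.98,0.26,0],"dr":[0,0,0]},
  {"hand":0.45,"offset":[0.98,0.26,0],"dr":[0,0,0]},
  {"hand":0.45,"offset":[0.98,0.26,0],"dr":[0,0,0]},
  {"hand":0.45,"offset":[0.98,0.26,0],"dr":[0,0,0]},
  {"hand":0.45,"offset":[0.98,0.26,0],"dr":[0,0,0]},
])

```text
t: 20.15
tcp_pos: [0.5664, -0.1307, 0.2211]
eef_rot: [-0.0, 0.709, 0.706, -0.0]
wrist_force: [0.5, 0.7, -3.6]
opening: 0.0516
```

Emit:
play_rows([
  {"hand":0.45,"offset":[0.98,0.26,0],"dr":[0,0,0]},
  {"hand":0.45,"offset":[0.98,0.26,0],"dr":[0,0,0]},
  {"hand":0.45,"offset":[0.98,0.26,0],"dr":[0,0,0]},
  {"hand":0.45,"offset":[0.98,0.26,0],"dr":[0,0,0]},
  {"hand":0.45,"offset":[0.98,0.26,0],"dr":[0,0,0]},
  {"hand":0.45,"offset":[0.98,0.26,0],"dr":[0,0,0]},
  {"hand":0.45,"offset":[0,0,0],"dr":[0,0,0]},
])

```text
t: 20.85
tcp_pos: [0.598, -0.01, 0.2208]
eef_rot: [-0.001, 0.707, 0.707, 0.0]
wrist_force: [0.3, -0.3, -3.9]
opening: 0.0524
```

```bash
cat > ov.py <<'E'
from h import *
import sys
# overlay: knob red, small mass top cyan, slot yellow; args: name dTop slotangle back
name,back,ang0=sys.argv[1],float(sys.argv[2]),np.radians(float(sys.argv[3]))
a=manip.read_camera("side");k=8;o=np.array([280,140]);A=crop(a,280,140,90,75,k)
P=np.array(manip.sense()["tcp_pos"]);P[2]+=.0175;ang=np.linspace(0,2*np.pi,60)
d=np.array([np.cos(ang0),np.sin(ang0)]);P[:2]-=d*back
def draw(x,c):
    q=((proj("side",x)-o+.5)*k-.5).astype(int);cv2.polylines(A,[q.reshape(-1,1,2)],False,c,1)
circ=lambda c,r,z:np.c_[c[0]+r*np.cos(ang),c[1]+r*np.sin(ang),0*ang+z]
draw(circ((.599,.076),.0115,.226),(0,0,255));draw(circ(P,.027,P[2]),(255,255,0))
e=np.array([-d[1],d[0]])*.0065;L=np.array([P[:2]+d*.026+e,P[:2]+e,P[:2]-e,P[:2]+d*.026-e]);draw(np.c_[L,np.full(4,P[2])],(0,255,255))
cv2.imwrite("pics/"+name,A)
E
python3 ov.py c7.png .003 90; python3 -c "
from h import *
st();to([.599,.076,.199],0)"
```

```text
{'t': 20.9, 'tcp_pos': [0.5976, -0.0123, 0.2208], 'eef_rot': [-0.0005, 0.7072, 0.707, -0.0001], 'wrist_force': [-0.9852, -0.1633, -3.9691], 'opening': 0.0519, 'qpos': [-0.4362, 0.3994, 0.5077, 1.7042, -0.215, 1.0944, 0.137]}
turn [-0.05 -0.03 -0.02]
shift in mm after turn [88.3  1.4 21.8] units [4.42 0.07 1.09]
```

View pics/c7.png

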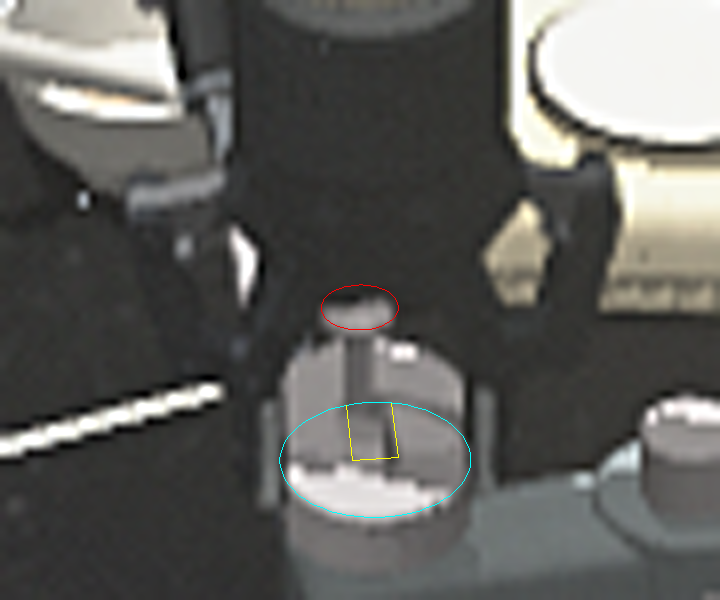

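The small mass's slot, at (375,440), points at the stem at (358,365), and the overlay agrees. I lower and advance.

Emit:
play_rows([
  {"hand":0.45,"offset":[0,0.07,0.6],"dr":[0,0,0]},
  {"hand":0.45,"offset":[0.3,0,0.5],"dr":[0,0,0]},
  {"hand":0.45,"offset":[0.7,0,0],"dr":[0,0,0]},
  {"hand":0.45,"offset":[0.8,0,0],"dr":[0,0,0]},
  {"hand":0.45,"offset":[0.6,0,0],"dr":[0,0,0]},
  {"hand":0.45,"offset":[0.2,0,0],"dr":[0,0,0]},
  {"hand":0.45,"offset":[0,0,0],"dr":[0,0,0]},
])

```text
t: 21.6
tcp_pos: [0.5993, 0.0382, 0.1993]
eef_rot: [0.0, 0.707, 0.707, 0.0]
wrist_force: [-0.4, -0.2, -3.6]
opening: 0.0518
```

```bash
python3 -c "
from h import *
st();to([.599,.076,.199],0)"
```

```text
{'t': 21.6, 'tcp_pos': [0.5993, 0.0382, 0.1993], 'eef_rot': [0.0, 0.7068, 0.7074, 0.0002], 'wrist_force': [-0.431, -0.2364, -3.5732], 'opening': 0.0518, 'qpos': [-0.5041, 0.4232, 0.4884, 1.7221, -0.2241, 1.0515, 0.0606]}
turn [ 0.02 -0.02  0.05]
shift in mm after turn [37.8 -0.3  0.3] units [ 1.89 -0.02  0.01]
```

Emit:
play_rows([
  {"hand":0.45,"offset":[0.25,0,0],"dr":[0,0,0]},
  {"hand":0.45,"offset":[0.25,0,0],"dr":[0,0,0]},
  {"hand":0.45,"offset":[0,0,0],"dr":[0,0,0]},
])

```text
t: 21.9
tcp_pos: [0.5993, 0.0477, 0.1991]
eef_rot: [-0.0, 0.707, 0.707, 0.0]
wrist_force: [0.2, 0.0, -3.7]
opening: 0.0518
```

Emit:
play_rows([
  {"hand":0.45,"offset":[0.25,0,0],"dr":[0,0,0]},
  {"hand":0.45,"offset":[0.25,0,0],"dr":[0,0,0]},
  {"hand":0.45,"offset":[0,0,0],"dr":[0,0,0]},
])

```text
t: 22.2
tcp_pos: [0.5992, 0.0581, 0.199]
eef_rot: [-0.0, 0.707, 0.707, 0.0]
wrist_force: [-0.1, -0.5, -3.4]
opening: 0.052
```

Emit:
play_rows([
  {"hand":0.45,"offset":[0.25,0,0],"dr":[0,0,0]},
  {"hand":0.45,"offset":[0.25,0,0],"dr":[0,0,0]},
  {"hand":0.45,"offset":[0,0,0],"dr":[0,0,0]},
])

```text
t: 22.5
tcp_pos: [0.5992, 0.0681, 0.199]
eef_rot: [-0.0, 0.707, 0.707, 0.0]
wrist_force: [-0.5, -0.3, -3.5]
opening: 0.0518
```

Emit:
play_rows([
  {"hand":0.45,"offset":[0.25,0,0],"dr":[0,0,0]},
  {"hand":0.45,"offset":[0.15,0,0],"dr":[0,0,0]},
  {"hand":0.45,"offset":[0,0,0],"dr":[0,0,0]},
])

```text
t: 22.8
tcp_pos: [0.5992, 0.0757, 0.199]
eef_rot: [-0.0, 0.707, 0.707, 0.0]
wrist_force: [0.6, -0.5, -3.6]
opening: 0.0519
```

Emit:
play_rows([
  {"hand":0.45,"offset":[0.1,0,0],"dr":[0,0,0]},
  {"hand":0.45,"offset":[0,0,0],"dr":[0,0,0]},
])

```text
t: 23.0
tcp_pos: [0.5993, 0.0771, 0.1991]
eef_rot: [-0.0, 0.707, 0.707, 0.0]
wrist_force: [0.1, -0.2, -3.9]
opening: 0.0521
```

Emit:
play_rows([
  {"hand":0.45,"offset":[0.1,0,0],"dr":[0,0,0]},
  {"hand":0.45,"offset":[0,0,0],"dr":[0,0,0]},
])

```text
t: 23.2
tcp_pos: [0.5993, 0.0792, 0.1991]
eef_rot: [-0.0, 0.707, 0.707, 0.0]
wrist_force: [-0.6, -0.4, -3.9]
opening: 0.0518
```

Emit:
play_rows([
  {"hand":0.45,"offset":[0.08,0,0],"dr":[0,0,0]},
  {"hand":0.45,"offset":[0,0,0],"dr":[0,0,0]},
])

```text
t: 23.4
tcp_pos: [0.5992, 0.0807, 0.1991]
eef_rot: [-0.0, 0.707, 0.707, 0.0]
wrist_force: [0.1, -0.4, -3.0]
opening: 0.0514
```

Emit:
play_rows([
  {"hand":0.45,"offset":[0.08,0,0],"dr":[0,0,0]},
  {"hand":0.45,"offset":[0,0,0],"dr":[0,0,0]},
])

```text
t: 23.6
tcp_pos: [0.5992, 0.0824, 0.1991]
eef_rot: [-0.0, 0.707, 0.707, 0.0]
wrist_force: [0.7, -0.7, -4.0]
opening: 0.0519
```

Emit:
play_rows([
  {"hand":0.45,"offset":[0.07,0,0],"dr":[0,0,0]},
  {"hand":0.45,"offset":[0,0,0],"dr":[0,0,0]},
])

```text
t: 23.8
tcp_pos: [0.5993, 0.0838, 0.1991]
eef_rot: [-0.0, 0.707, 0.707, 0.0]
wrist_force: [0.3, -0.5, -4.2]
opening: 0.0518
```

Emit:
play_rows([
  {"hand":0.45,"offset":[0.05,0,0],"dr":[0,0,0]},
  {"hand":0.45,"offset":[0,0,0],"dr":[0,0,0]},
])

```text
t: 24.0
tcp_pos: [0.5993, 0.0843, 0.1991]
eef_rot: [0.0, 0.708, 0.707, -0.0]
wrist_force: [0.2, -1.6, -3.7]
opening: 0.0519
```

Emit:
play_rows([
  {"hand":0.45,"offset":[0.05,0,0],"dr":[0,0,0]},
  {"hand":0.45,"offset":[0,0,0],"dr":[0,0,0]},
])

```text
t: 24.2
tcp_pos: [0.5993, 0.0844, 0.1991]
eef_rot: [0.0, 0.708, 0.706, -0.0]
wrist_force: [-0.6, -3.7, -3.4]
opening: 0.0519
```

Emit:
play_rows([
  {"hand":0.45,"offset":[-0.07,0,0],"dr":[0,0,0]},
  {"hand":0.45,"offset":[0,0,0.1],"dr":[0,0,0]},
  {"hand":0.45,"offset":[0,0,0],"dr":[0,0,0]},
])

```text
t: 24.5
tcp_pos: [0.5994, 0.0843, 0.1969]
eef_rot: [0.0, 0.707, 0.707, 0.0]
wrist_force: [0.8, -0.7, -4.9]
opening: 0.052
```

Emit:
play_rows([
  {"hand":0.45,"offset":[0,0,0.06],"dr":[0,0,0]},
  {"hand":0.45,"offset":[0,0,0],"dr":[0,0,0]},
])

```text
t: 24.7
tcp_pos: [0.5993, 0.0843, 0.1958]
eef_rot: [-0.0, 0.707, 0.707, 0.0]
wrist_force: [0.2, -1.5, -3.8]
opening: 0.0523
```

Emit:
play_rows([
  {"hand":0.45,"offset":[0,0,0.06],"dr":[0,0,0]},
  {"hand":0.45,"offset":[0,0,0],"dr":[0,0,0]},
])

```text
t: 24.9
tcp_pos: [0.5994, 0.0843, 0.1954]
eef_rot: [-0.0, 0.707, 0.707, 0.0]
wrist_force: [-1.6, -1.3, 2.9]
opening: 0.0517
```

Emit:
play_rows([
  {"hand":0.45,"offset":[0,0,0.06],"dr":[0,0,0]},
  {"hand":0.45,"offset":[0,0,0],"dr":[0,0,0]},
])

```text
t: 25.1
tcp_pos: [0.5994, 0.0843, 0.195]
eef_rot: [-0.0, 0.707, 0.707, 0.001]
wrist_force: [-5.0, -0.8, 10.2]
opening: 0.0519
```

Emit:
play_rows([
  {"hand":1,"offset":[0,0,0],"dr":[0,0,0]},
  {"hand":1,"offset":[0,0,0],"dr":[0,0,0]},
  {"hand":1,"offset":[0,0,0],"dr":[0,0,0]},
  {"hand":1,"offset":[0,0,-0.5],"dr":[0,0,0]},
  {"hand":1,"offset":[0,0,-0.5],"dr":[0,0,0]},
  {"hand":1,"offset":[0,0,-1],"dr":[0,0,0]},
  {"hand":1,"offset":[0,0,-1],"dr":[0,0,0]},
  {"hand":1,"offset":[0,0,-1],"dr":[0,0,0]},
  {"hand":1,"offset":[0,0,-1],"dr":[0,0,0]},
  {"hand":1,"offset":[0,0,-1],"dr":[0,0,0]},
])

```text
t: 26.1
tcp_pos: [0.5994, 0.084, 0.3155]
eef_rot: [0.0, 0.708, 0.707, 0.001]
wrist_force: [0.6, 0.1, 0.5]
opening: 0.0854
```

```bash
python3 - <<'E'
from h import *
st()
a=manip.read_camera("side");cv2.imwrite("pics/s8.png",a)
t=cv2.imread("pics/top0.png");s0=cv2.imread("pics/side0.png")
th=np.radians(7.5);ex=np.array([np.cos(th),np.sin(th),0]);ey=np.array([-np.sin(th),np.cos(th),0]);ez=np.array([0,0,1.])
S=np.array([.599,.076,0])
o=np.zeros((600,800,3),np.uint8)
B=crop(t,175,210,100,60,4);D=crop(s0,285,110,50,100,6)[:600,:300];C=crop(a,300,150,60,55,5)
def dr(I,n,org,k):
    for aa,c in((0,(0,255,0)),(-.02,(0,255,255)),(-.04,(0,0,255))):
        P=S+.06*ey+aa*ex+.115*ez;u=np.cos(np.radians(35))*ey+np.sin(np.radians(35))*ez
        q=proj(n,[P+r*u for r in(0,.06,.137,.185,.233)]);print(n,aa,q.round(1).tolist())
        q=((q-org+.5)*k-.5).astype(int)
        for p in q:cv2.circle(I,tuple(map(int,p)),2,c,-1)
dr(B,"top",np.array([175,210]),4);dr(D,"side",np.array([285,110]),6)
o[:240,:400]=B;o[250:525,:300]=C;o[:600,420:720]=D
cv2.imwrite("pics/c8.png",o)
E
```

```text
{'t': 26.1, 'tcp_pos': [0.5994, 0.084, 0.3155], 'eef_rot': [0.0003, 0.7075, 0.7067, 0.0006], 'wrist_force': [0.5609, 0.082, 0.5403], 'opening': 0.0854, 'qpos': [-0.596, 0.3377, 0.5102, 1.5561, -0.1694, 1.2907, -0.0644]}
top 0 [[236.2, 235.9], [213.6, 236.0], [183.2, 236.1], [163.5, 236.2], [143.1, 236.3]]
top -0.02 [[237.2, 243.9], [214.6, 244.2], [184.1, 244.5], [164.3, 244.8], [143.9, 245.0]]
top -0.04 [[238.3, 252.0], [215.6, 252.4], [185.1, 253.0], [165.2, 253.4], [144.7, 253.8]]
side 0 [[320.5, 200.0], [316.7, 178.2], [311.9, 150.8], [309.0, 134.0], [306.1, 117.4]]
side -0.02 [[312.8, 201.0], [309.1, 179.2], [304.4, 151.7], [301.5, 134.8], [298.7, 118.2]]
side -0.04 [[305.2, 202.0], [301.5, 180.1], [296.9, 152.6], [294.1, 135.7], [291.3, 119.1]]
```

View pics/c8.png

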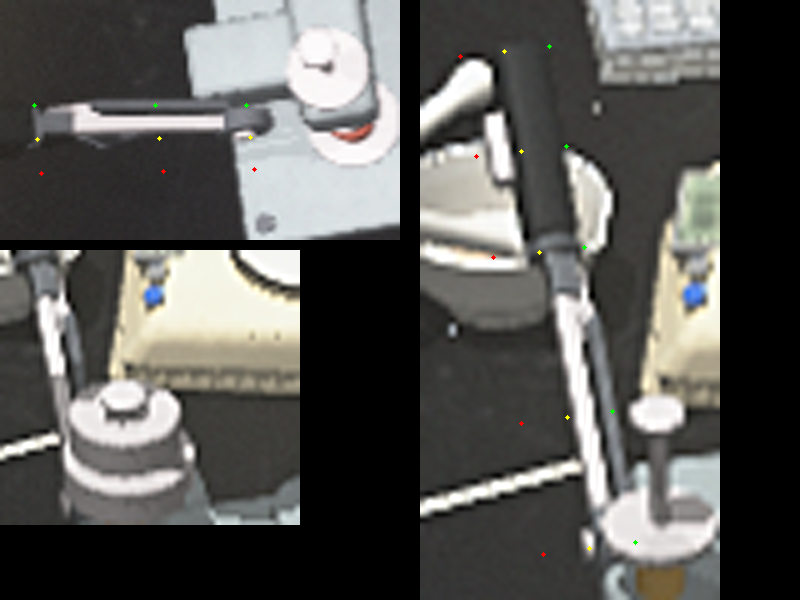

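Both masses are stacked flat around the stem, at crop (125,430). The lever grip's centre line at (540,150) lies about 10 mm in front of the spindle's plane, with the button pad at (498,150) on the front side. Next is the pre-grasp for the lever.

Emit:
play_rows([
  {"hand":1,"offset":[0,0,0],"dr":[0,0,-0.94]},
  {"hand":1,"offset":[0.9,-0.06,0],"dr":[0,0,0]},
  {"hand":1,"offset":[0.95,-0.06,0],"dr":[0,0,0]},
  {"hand":1,"offset":[0.95,-0.06,0],"dr":[0,0,0]},
  {"hand":1,"offset":[0.95,-0.06,0],"dr":[0,0,0]},
  {"hand":1,"offset":[0.95,-0.06,0],"dr":[0,0,0]},
  {"hand":1,"offset":[0.95,-0.06,0],"dr":[0,0,0]},
  {"hand":1,"offset":[0.95,-0.06,0],"dr":[0,0,0]},
  {"hand":1,"offset":[0.95,-0.06,0],"dr":[0,0,0]},
  {"hand":1,"offset":[0.95,-0.06,0],"dr":[0,0,0]},
])

```text
t: 27.15
tcp_pos: [0.5665, 0.2519, 0.3144]
eef_rot: [0.0, 0.66, 0.752, 0.001]
wrist_force: [0.6, -0.8, -0.3]
opening: 0.0856
```

Emit:
play_rows([
  {"hand":1,"offset":[0,0,0],"dr":[0,0.87,0]},
  {"hand":1,"offset":[0,0,0],"dr":[0,0.87,0]},
  {"hand":1,"offset":[0,0,0],"dr":[0,0.87,0]},
  {"hand":1,"offset":[0,0,0],"dr":[0,0.87,0]},
  {"hand":1,"offset":[0,0,0],"dr":[0,0.87,0]},
  {"hand":1,"offset":[0,0,0],"dr":[0,0,0]},
])

```text
t: 27.75
tcp_pos: [0.5675, 0.2466, 0.3124]
eef_rot: [-0.225, 0.632, 0.715, 0.197]
wrist_force: [-0.0, 0.5, -0.2]
opening: 0.0853
```

```bash
cat > lv.py <<'E'
from h import *
th=np.radians(7.5);ex=np.array([np.cos(th),np.sin(th),0]);ey=np.array([-np.sin(th),np.cos(th),0]);ez=np.array([0,0,1.])
PIV=np.array([.599,.076,0])+.06*ey-.012*ex+.115*ez
def goal(phi,back=0,ph_t=None):
    p=np.radians(phi);q=np.radians(phi if ph_t is None else ph_t);u=np.cos(p)*ey+np.sin(p)*ez;z=np.sin(q)*ey-np.cos(q)*ez
    return PIV+.185*u+(.019-back)*z,R.from_matrix(np.c_[np.cross(ex,z),ex,z])
def lto(phi,back=0):
    s=st();p,G=goal(phi,back);M=R.from_quat(np.roll(s["eef_rot"],-1));d=p-s["tcp_pos"]
    print("phi",phi,"turn units",np.round((M.inv()*G).as_rotvec(degrees=True)/8,2),"shift units in present axes",np.round(M.inv().apply(d)/.02,2))
E
python3 -c "
from lv import *
lto(35,.08);print(goal(35,.08)[0])"
```

```text
{'t': 27.75, 'tcp_pos': [0.5675, 0.2466, 0.3124], 'eef_rot': [-0.2247, 0.6323, 0.7146, 0.1975], 'wrist_force': [-0.0035, 0.5063, -0.1671], 'opening': 0.0853, 'qpos': [-0.4089, 0.3495, 0.3262, 1.6674, -0.7606, 1.2652, 0.3074]}
phi 35 turn units [ 0.02  0.02 -0.06] shift units in present axes [-1.04 -0.15  1.79]
[0.56405761 0.2494782  0.27107992]
```

Emit:
play_rows([
  {"hand":1,"offset":[-0.52,-0.08,0.4],"dr":[0,0,-0.06]},
  {"hand":1,"offset":[-0.52,-0.07,0.6],"dr":[0,0,0]},
  {"hand":1,"offset":[0,0,0.8],"dr":[0,0,0]},
  {"hand":1,"offset":[0,0,0],"dr":[0,0,0]},
])

```text
t: 28.15
tcp_pos: [0.5612, 0.2569, 0.2699]
eef_rot: [-0.225, 0.626, 0.721, 0.196]
wrist_force: [-0.8, 0.3, -0.5]
opening: 0.0856
```

```bash
python3 -c "
from lv import *
lto(35,0)"
```

```text
{'t': 28.15, 'tcp_pos': [0.5612, 0.2569, 0.2699], 'eef_rot': [-0.2253, 0.6255, 0.7207, 0.1963], 'wrist_force': [-0.7605, 0.3008, -0.5332], 'opening': 0.0856, 'qpos': [-0.413, 0.3819, 0.3068, 1.7249, -0.7877, 1.1946, 0.3716]}
phi 35 turn units [-0.03  0.03  0.06] shift units in present axes [-0.27  0.11  3.73]
```

Emit:
play_rows([
  {"hand":1,"offset":[-0.27,0.11,0.8],"dr":[0,0,0.06]},
  {"hand":1,"offset":[0,0,0.8],"dr":[0,0,0]},
  {"hand":1,"offset":[0,0,0.8],"dr":[0,0,0]},
  {"hand":1,"offset":[0,0,0.8],"dr":[0,0,0]},
  {"hand":1,"offset":[0,0,0.5],"dr":[0,0,0]},
  {"hand":1,"offset":[0,0,0],"dr":[0,0,0]},
], grip_force=50)

```text
t: 28.75
tcp_pos: [0.5592, 0.2933, 0.2065]
eef_rot: [-0.226, 0.629, 0.718, 0.196]
wrist_force: [-0.1, -0.9, 0.0]
opening: 0.0851
```

```bash
python3 -c "
from lv import *
lto(35,0)"
```

```text
{'t': 28.75, 'tcp_pos': [0.5592, 0.2933, 0.2065], 'eef_rot': [-0.2258, 0.629, 0.7175, 0.1961], 'wrist_force': [-0.1055, -0.9384, 0.0098], 'opening': 0.0851, 'qpos': [-0.4431, 0.452, 0.2698, 1.7824, -0.8552, 1.0681, 0.4174]}
phi 35 turn units [-0.02  0.02 -0.  ] shift units in present axes [ 0.04 -0.04  0.09]
```

Well placed. I close.

Emit:
play_rows([
  {"hand":0.6,"offset":[0,0,0],"dr":[0,0,0]},
  {"hand":0.4,"offset":[0,0,0],"dr":[0,0,0]},
  {"hand":0.2,"offset":[0,0,0],"dr":[0,0,0]},
  {"hand":0.1,"offset":[0,0,0],"dr":[0,0,0]},
  {"hand":0.1,"offset":[0,0,0],"dr":[0,0,0]},
  {"hand":0.1,"offset":[0,0,0],"dr":[0,0,0]},
  {"hand":0.1,"offset":[0,0,0],"dr":[0,0,0]},
])

```text
t: 29.45
tcp_pos: [0.5567, 0.2919, 0.2074]
eef_rot: [-0.227, 0.629, 0.718, 0.195]
wrist_force: [-10.9, -3.5, 0.4]
opening: 0.0233
```

```bash
python3 -c "
from lv import *
lto(35,0);print()
P0,G0=goal(35)
for i in range(1,14):
    a,b=goal(35-4*(i-1)),goal(35-4*i);print(i,np.round(a[1].inv().apply(b[0]-a[0])/.02,3),np.round((a[1].inv()*b[1]).as_rotvec(degrees=True)/8,3)) if i<3 else 0
"
```

```text
{'t': 29.45, 'tcp_pos': [0.5567, 0.2919, 0.2074], 'eef_rot': [-0.2273, 0.6285, 0.7179, 0.1946], 'wrist_force': [-10.8661, -3.514, 0.3763], 'opening': 0.0233, 'qpos': [-0.4421, 0.4493, 0.2704, 1.7845, -0.8523, 1.0735, 0.4172]}
phi 35 turn units [-0.05  0.02 -0.  ] shift units in present axes [0.06 0.09 0.16]

1 [-0.089 -0.     0.643] [ 0.  -0.5 -0. ]
2 [-0.089  0.     0.643] [ 0.  -0.5 -0. ]
```

Emit:
play_rows([
  {"hand":0.1,"offset":[0,-0.12,0],"dr":[0,0,0]},
  {"hand":0.1,"offset":[-0.05,0,0.32],"dr":[0,-0.25,0]},
  {"hand":0.1,"offset":[-0.07,0,0.48],"dr":[0,-0.375,0]},
  {"hand":0.1,"offset":[-0.07,0,0.48],"dr":[0,-0.375,0]},
  {"hand":0.1,"offset":[0,0,0],"dr":[0,0,0]},
])

```text
t: 29.95
tcp_pos: [0.5549, 0.3033, 0.1838]
eef_rot: [-0.175, 0.641, 0.732, 0.151]
wrist_force: [-7.3, 2.2, -3.4]
opening: 0.0231
```

```bash
cat >> lv.py <<'E'
def arc():
    s=manip.sense();M=R.from_quat(np.roll(s["eef_rot"],-1)).as_matrix();c=np.array(s["tcp_pos"])-.019*M[:,2]-PIV
    print("slope by grasp point",np.degrees(np.arctan2(c[2],c@ey)).round(2),"by tool",np.degrees(np.arctan2(M[2,0],M[:,0]@ey)).round(2),"radius",np.hypot(c[2],c@ey).round(4),"lateral",(c@ex).round(4))
E
python3 -c "
from lv import *
st();arc()"
```

```text
{'t': 29.95, 'tcp_pos': [0.5549, 0.3033, 0.1838], 'eef_rot': [-0.1746, 0.6406, 0.7323, 0.1513], 'wrist_force': [-7.3319, 2.197, -3.3783], 'opening': 0.0231, 'qpos': [-0.5585, 0.4536, 0.3057, 1.7792, -0.7315, 0.9911, 0.28]}
slope by grasp point 27.8 by tool 26.72 radius 0.1838 lateral -0.002
```

Emit:
play_rows([
  {"hand":0.1,"offset":[-0.07,0,0.48],"dr":[0,-0.375,0]},
  {"hand":0.1,"offset":[-0.07,0,0.48],"dr":[0,-0.375,0]},
  {"hand":0.1,"offset":[-0.07,0,0.48],"dr":[0,-0.375,0]},
  {"hand":0.1,"offset":[-0.07,0,0.48],"dr":[0,-0.375,0]},
  {"hand":0.1,"offset":[-0.07,0,0.48],"dr":[0,-0.375,0]},
  {"hand":0.1,"offset":[-0.07,0,0.48],"dr":[0,-0.375,0]},
  {"hand":0.1,"offset":[0,0,0],"dr":[0,0,0]},
])

```text
t: 30.65
tcp_pos: [0.5531, 0.3164, 0.127]
eef_rot: [-0.059, 0.656, 0.751, 0.05]
wrist_force: [-8.6, 8.7, -3.2]
opening: 0.0231
```

```bash
python3 -c "
from lv import *
st();arc();lto(-17)
im=manip.read_camera('side');cv2.imwrite('pics/s9.png',im);print(disc('side',im,(324.5,178.5+2),8,.226-.02,.0115)[0])"
```

```text
{'t': 30.65, 'tcp_pos': [0.5531, 0.3164, 0.127], 'eef_rot': [-0.0593, 0.6558, 0.7509, 0.05], 'wrist_force': [-8.6438, 8.7011, -3.2042], 'opening': 0.0231, 'qpos': [-0.8155, 0.5346, 0.4202, 1.742, -0.4596, 0.9095, -0.032]}
slope by grasp point 9.63 by tool 8.9 radius 0.184 lateral -0.0021
{'t': 30.65, 'tcp_pos': [0.5531, 0.3164, 0.127], 'eef_rot': [-0.0593, 0.6558, 0.7509, 0.05], 'wrist_force': [-8.6438, 8.7011, -3.2042], 'opening': 0.0231, 'qpos': [-0.8155, 0.5346, 0.4202, 1.742, -0.4596, 0.9095, -0.032]}
phi -17 turn units [-0.02 -3.24  0.03] shift units in present axes [-1.29  0.12  4.06]
[0.59884271 0.08205619 0.01803267]
```

Emit:
play_rows([
  {"hand":0.1,"offset":[0.03,-0.08,0.48],"dr":[0,-0.375,0]},
  {"hand":0.1,"offset":[-0.03,0,0.48],"dr":[0,-0.375,0]},
  {"hand":0.1,"offset":[-0.07,0,0.48],"dr":[0,-0.375,0]},
  {"hand":0.1,"offset":[-0.07,0,0.48],"dr":[0,-0.375,0]},
  {"hand":0.1,"offset":[-0.07,0,0.48],"dr":[0,-0.375,0]},
  {"hand":0.1,"offset":[-0.07,0,0.48],"dr":[0,-0.375,0]},
  {"hand":0.1,"offset":[-0.07,0,0.48],"dr":[0,-0.375,0]},
  {"hand":0.1,"offset":[0,0,0],"dr":[0,0,0]},
])

```text
t: 31.5
tcp_pos: [0.5542, 0.3081, 0.0602]
eef_rot: [0.079, 0.655, 0.748, -0.07]
wrist_force: [-4.4, 9.0, -4.3]
opening: 0.023
```

```bash
python3 -c "
from lv import *
st();arc();lto(-17)"
```

```text
{'t': 31.5, 'tcp_pos': [0.5542, 0.3081, 0.0602], 'eef_rot': [0.0789, 0.6551, 0.7482, -0.0696], 'wrist_force': [-4.3508, 8.9862, -4.2551], 'opening': 0.023, 'qpos': [-1.0595, 0.727, 0.5714, 1.6743, -0.2235, 0.9358, -0.3182]}
slope by grasp point -11.37 by tool -12.08 radius 0.1836 lateral -0.0021
{'t': 31.5, 'tcp_pos': [0.5542, 0.3081, 0.0602], 'eef_rot': [0.0789, 0.6551, 0.7482, -0.0696], 'wrist_force': [-4.3508, 8.9862, -4.2551], 'opening': 0.023, 'qpos': [-1.0595, 0.727, 0.5714, 1.6743, -0.2235, 0.9358, -0.3182]}
phi -17 turn units [-0.   -0.61  0.01] shift units in present axes [-0.04  0.11  0.9 ]
```

Emit:
play_rows([
  {"hand":0.1,"offset":[0,0,0.4],"dr":[0,-0.3,0]},
  {"hand":0.1,"offset":[-0.05,0,0.4],"dr":[0,-0.3,0]},
  {"hand":0.1,"offset":[0,0,0],"dr":[0,0,0]},
])

```text
t: 31.8
tcp_pos: [0.5551, 0.3053, 0.0516]
eef_rot: [0.108, 0.652, 0.744, -0.095]
wrist_force: [-19.8, 8.4, 46.1]
opening: 0.0233
```

Emit:
play_rows([
  {"hand":0.1,"offset":[-0.02,0,0.2],"dr":[0,-0.1,0]},
  {"hand":0.1,"offset":[0,0,0],"dr":[0,0,0]},
])

```text
t: 32.0
tcp_pos: [0.5553, 0.3048, 0.0503]
eef_rot: [0.113, 0.652, 0.743, -0.098]
wrist_force: [-26.6, 9.7, 64.1]
opening: 0.023
```

```bash
python3 -c "
from lv import *
st();arc()"
```

```text
{'t': 32.0, 'tcp_pos': [0.5553, 0.3048, 0.0503], 'eef_rot': [0.1125, 0.6519, 0.7435, -0.0983], 'wrist_force': [-26.6332, 9.653, 64.0559], 'opening': 0.023, 'qpos': [-1.107, 0.7805, 0.6063, 1.6478, -0.1805, 0.9664, -0.3734]}
slope by grasp point -14.62 by tool -17.18 radius 0.1842 lateral -0.0015
```

Emit:
play_rows([
  {"hand":0.1,"offset":[0,-0.1,-0.3],"dr":[0,0,0]},
  {"hand":0.1,"offset":[0,0,0],"dr":[0,0,0]},
])

```text
t: 32.2
tcp_pos: [0.5549, 0.3048, 0.0509]
eef_rot: [0.114, 0.652, 0.743, -0.097]
wrist_force: [-3.0, 10.0, 15.2]
opening: 0.0232
```

```bash
python3 - <<'E'
from lv import *
st();arc()
a=manip.read_camera("side");cv2.imwrite("pics/s10.png",a)
t=manip.read_camera("top");cv2.imwrite("pics/t10.png",t)
A=crop(a,255,100,130,180,3.2)
for phi,c in((-17,(0,255,0)),(-14,(0,0,255))):
    P=PIV+.0015*ex;u=np.cos(np.radians(phi))*ey+np.sin(np.radians(phi))*ez
    for p in((proj("side",[P+r*u for r in(0,.06,.137,.233)])-[255,100]+.5)*3.2):cv2.circle(A,tuple(map(int,p)),2,c,-1)
cv2.imwrite("pics/c10.png",A)
E
```

```text
{'t': 32.2, 'tcp_pos': [0.5549, 0.3048, 0.0509], 'eef_rot': [0.1142, 0.652, 0.7433, -0.0972], 'wrist_force': [-2.9905, 9.9627, 15.1651], 'opening': 0.0232, 'qpos': [-1.1106, 0.7787, 0.6082, 1.6512, -0.1784, 0.9628, -0.3766]}
slope by grasp point -14.46 by tool -17.24 radius 0.1841 lateral -0.002
```

View pics/c10.png

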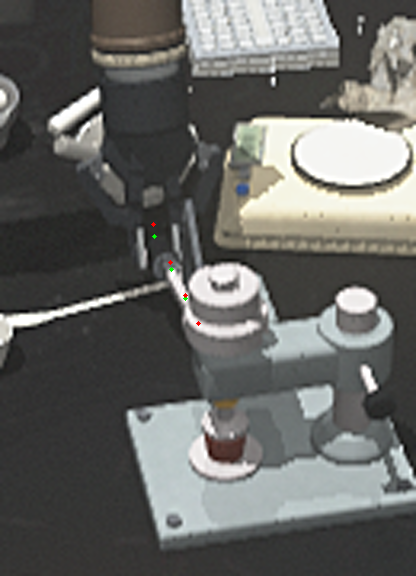

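The lever is down (grip at crop (155,235)), the foot is on the red stopper at (225,440), and the masses are stacked at (225,300). I let go while lightly pressing down, then withdraw.

Emit:
play_rows([
  {"hand":1,"offset":[0,0,0],"dr":[0,0,0]},
  {"hand":1,"offset":[0,0,0],"dr":[0,0,0]},
  {"hand":1,"offset":[0,0,0],"dr":[0,0,0]},
  {"hand":1,"offset":[0,0,0],"dr":[0,0,0]},
  {"hand":1,"offset":[0,0,-0.4],"dr":[0,0,0]},
  {"hand":1,"offset":[0,0,-0.8],"dr":[0,0,0]},
  {"hand":1,"offset":[0,0,-1],"dr":[0,0,0]},
  {"hand":1,"offset":[0,0,-1],"dr":[0,0,0]},
  {"hand":1,"offset":[0,0,-1],"dr":[0,0,0]},
  {"hand":1,"offset":[0,0,-1],"dr":[0,0,0]},
])

```text
t: 33.3
tcp_pos: [0.5492, 0.3329, 0.1483]
eef_rot: [0.116, 0.652, 0.743, -0.102]
wrist_force: [-1.0, 0.4, 0.0]
opening: 0.0855
```

Emit:
play_rows([
  {"hand":1,"offset":[0,0,-1],"dr":[0,0,0]},
  {"hand":1,"offset":[0.5,0,-1],"dr":[0,0,0]},
  {"hand":1,"offset":[1,0,-1],"dr":[0,0,0]},
  {"hand":1,"offset":[1,0,-1],"dr":[0,0,0]},
  {"hand":1,"offset":[1,0,-1],"dr":[0,0,0]},
  {"hand":1,"offset":[1,0,-0.5],"dr":[0,0,0]},
  {"hand":1,"offset":[1,0,0],"dr":[0,0,0]},
  {"hand":1,"offset":[0,0,0],"dr":[0,0,0]},
])

```text
t: 34.1
tcp_pos: [0.5294, 0.473, 0.217]
eef_rot: [0.116, 0.65, 0.744, -0.102]
wrist_force: [-1.5, -0.1, -0.4]
opening: 0.0857
```

```bash
python3 - <<'E'
from lv import *
st()
a=manip.read_camera("side");cv2.imwrite("pics/s11.png",a)
t=manip.read_camera("top");cv2.imwrite("pics/t11.png",t)
A=crop(a,270,120,100,150,4);o=np.zeros((600,800,3),np.uint8);o[:,:400]=A
for phi,c in((-17,(0,255,0)),(-9,(0,0,255))):
    P=PIV+.0015*ex;u=np.cos(np.radians(phi))*ey+np.sin(np.radians(phi))*ez
    for p in((proj("side",[P+r*u for r in(0,.06,.137,.233)])-[270,120]+.5)*4):cv2.circle(o,tuple(map(int,p)),2,c,-1)
o[:300,400:]=crop(t,160,185,133,100,3)[:300,:399].copy() if 0 else cv2.resize(t[185:285,160:293],(400,300))
o[300:,400:]=cv2.resize(t[150:350,200:467],(400,300))
cv2.imwrite("pics/c11.png",o)
t0=cv2.imread("pics/top0.png");print(cv2.absdiff(t0,t)[290:330,310:350].mean(),cv2.absdiff(t0,t)[150:215,345:440].mean())
E
```

```text
{'t': 34.1, 'tcp_pos': [0.5294, 0.473, 0.217], 'eef_rot': [0.1157, 0.6501, 0.744, -0.102], 'wrist_force': [-1.4661, -0.1066, -0.4122], 'opening': 0.0857, 'qpos': [-1.2395, 0.7682, 0.6423, 1.2208, -0.1724, 1.4438, -0.5355]}
1.3929166666666666 1.636059379217274
```

View pics/c11.png

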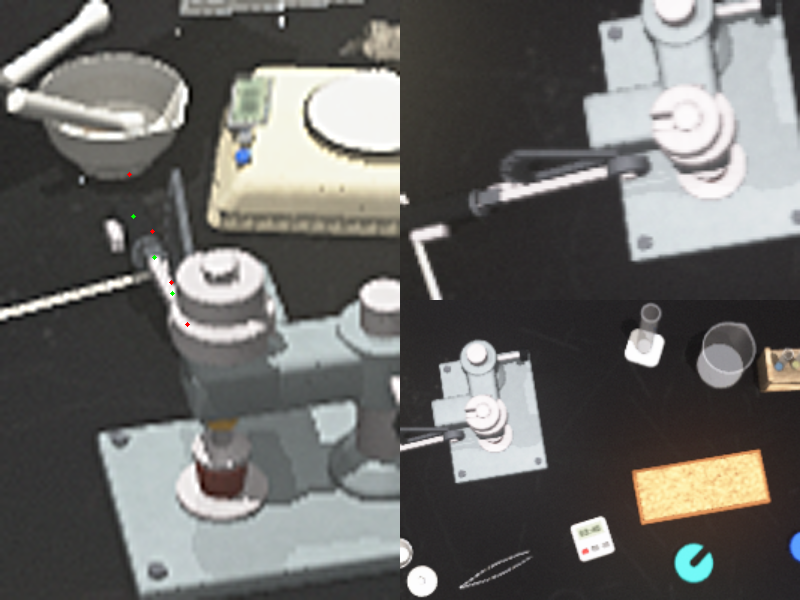

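```bash
python3 -c "
from cell import manip
print(manip.sense()['t'],manip.sign_off())"
```

```text
the job is handed in; nothing more can be done
34.2 None
```

The compression test is set up and handed in at 34.2 s; the hand-in gave no verdict.

**Masses:** I slid the larger mass onto the stem from the front, with its slot at about −30°. The smaller one went on top from the right, with its slot at about +90°, so the slots are roughly 120° apart. In each case I pushed until the stem touched the slot end, then lowered the mass until it made contact.

**Lever:** I pinched the grip and button together and swung the lever down until it stopped hard. The force rose to 64 N there, and I eased off to about 15 N before letting go and withdrawing.

**Last pictures:**
- Both masses lie flat around the stem, and the foot is on the stopper.
- The lever is down and matches the projected −17° stop; it stayed there after release.
- The timer, beaker and cylinder are where they were at the start, and the robot touches nothing.

**Checks that disagreed:**
- By the hand's position, the lever's slope at the stop was −14.5°, while the tool's tilt read −17.2°. I put this down to a small slip in the pads and error in the pivot estimate.
- The finger opening read 23 mm on the squeezed grip against the expected 27 mm. It also read about 2 mm low on both masses.

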